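Clear the pine offcuts into the offcut bin

TASK

Clear the bench: gather all the loose pine offcuts into the red pan, then tip the whole panful into the offcut bin through its pull-down hopper flap (post in by hand any piece that misses). Finish with the empty pan flat in the middle of its rubber mat and the flap pushed fully shut; leave the drawer, the glue bottle and the try square where they are.

Things in the scene. Friction and masses are not known exactly. Their poses are not given: they have to be found in the camera images.
- off0_c (a point): Centre of pine offcut 0: 70 mm long (its x), 40 mm wide (y), 30 mm high (z), about 50 g; plain batten end, full block, pine with grain. Already lies in the pan at the start.
- off1_c (a point): Centre of pine offcut 1: 70 mm long (its x), 40 mm wide (y), 30 mm high (z), about 50 g; tenon end: full section from x = -35 to +13 mm, then a centred tongue 14 mm thick. At the start it lies flat, long side level, on the open bench, or is absent (None).
- off2_c (a point): Centre of pine offcut 2: 70 mm long (its x), 40 mm wide (y), 30 mm high (z), about 50 g; half-lap end: the upper half (15 mm) is cut away from x = +11 to +35 mm, plain tan. At the start it lies flat, long side level, on the open bench, or is absent (None).
- off3_c (a point): Centre of pine offcut 3: 70 mm long (its x), 40 mm wide (y), 30 mm high (z), about 50 g; plain batten end, full block, plain tan. At the start it lies flat, long side level, on the open bench, or is absent (None).
- off4_c (a point): Centre of pine offcut 4: 70 mm long (its x), 40 mm wide (y), 30 mm high (z), about 50 g; rebated moulding: a 16 mm wide, 12 mm deep step is cut from the upper +y edge. At the start it lies flat, long side level, on the open bench, or is absent (None).
- off5_c (a point): Centre of pine offcut 5: 70 mm long (its x), 40 mm wide (y), 30 mm high (z), about 50 g; tenon end like offcut 1, plain tan. At the start it lies flat, long side level, on the open bench, or is absent (None).
- pan_c (a point): Red bench pan (like a big square dustpan, 0.26 kg): this point is the middle of the upper face of its flat floor. x points to the open mouth, y across, z up out of the floor. Floor 180 mm (x) by 250 mm (y), 5 mm thick (underside 5 mm below this point). A straight black handle sticks out of the back wall along -x from x = -94 to -204 mm.
- pan_grip (a point): A good place to grip the pan: on the axis of its handle, 24 mm behind the back wall. The handle is 24 mm wide (y) and 22 mm high (z) and its axis lies 45 mm above the pan's underside; same axes as the pan. A hand may lean forwards or backwards along the handle.
- pan_lip (a point): Middle of the pan's open front edge, on the floor face, 90 mm in front of the floor's middle; same axes as the pan. The mouth has no rim; the pan's side walls (4 mm thick, full length) stand 35 mm above the floor face, its back wall 45 mm.
- mat_c (a point): Middle of the upper face of the black rubber parking mat, fixed, 240 (x) by 300 (y) by 3 mm; the pan starts here and belongs here.
- bin: Pine offcut bin, fixed: a closed box 240 mm deep (x), 340 mm wide (y), 205 mm high. Origin: centre of its underside; z up; its front faces -x. Floor and top board 12 mm thick, side walls 15 mm. Lower front panel up to 82 mm high; above it, the whole front is the hopper flap.
- flap (a joint): Hopper flap of the bin, hinged along its bottom edge: 0 = shut (upright), grows as its top is pulled outwards (to the bin's -x) and down, to the stop at 0.75 rad (open: its inner face is then a chute sloping 47 degrees into the bin). Stiff hinge (0.25 N m of friction, no catch): it stays at whatever angle it is left.
- flap_hinge (a point): Middle of the flap's hinge line, 85 mm above the bench, 126 mm in front of the bin's centre; the hinge line runs along the bin's y. Turns with the flap. Panel 12 mm thick, 340 mm wide, reaching 120 mm above the hinge line; aluminium cheeks 74 mm high stand on its inner face along both sides, 294 mm apart in the clear.
- flap_rail (a point): Middle of the flap's dark steel grab rail: a round bar 16 mm thick and 150 mm long, parallel to the hinge, 160 mm from it in the plane of the flap, standing 40 mm beyond the flap's upper edge (two posts at 60 mm either side of the middle), so it can be pinched from above; at shut it is 245 mm above the bench and 40 mm above the bin's top board. Turns with the flap (z away from the hinge).
- drawer: Finished pine drawer of a customer, 150 by 200 by 70 mm with a taller front, standing loose; leave alone. Origin: centre of its underside.
- glue: White glue bottle with an orange cap, 60 mm thick, 160 mm tall, standing loose; leave alone. Origin: centre of its foot.
- square: Joiner's try square (110 mm dark wood stock, 160 mm steel blade), lying loose; leave alone. Origin: underside of the stock's middle.

How it is judged (in metres and radians):
On the way, in this order (a step that is already met when the one before it is completed fails the run):
1. all the offcuts lie in the pan together (x of off0_c in the frame of pan_c between -0.095 and 0.105 m and y of off0_c in the frame of pan_c between -0.13 and 0.13 m and z of off0_c in the frame of pan_c between 0 and 0.095 m and x of off1_c in the frame of pan_c between -0.095 and 0.105 m and y of off1_c in the frame of pan_c between -0.13 and 0.13 m and z of off1_c in the frame of pan_c between 0 and 0.095 m and x of off2_c in the frame of pan_c between -0.095 and 0.105 m and y of off2_c in the frame of pan_c between -0.13 and 0.13 m and z of off2_c in the frame of pan_c between 0 and 0.095 m and x of off3_c in the frame of pan_c between -0.095 and 0.105 m and y of off3_c in the frame of pan_c between -0.13 and 0.13 m and z of off3_c in the frame of pan_c between 0 and 0.095 m and x of off4_c in the frame of pan_c between -0.095 and 0.105 m and y of off4_c in the frame of pan_c between -0.13 and 0.13 m and z of off4_c in the frame of pan_c between 0 and 0.095 m and x of off5_c in the frame of pan_c between -0.095 and 0.105 m and y of off5_c in the frame of pan_c between -0.13 and 0.13 m and z of off5_c in the frame of pan_c between 0 and 0.095 m), for 0.2 s.
2. the pan is tipped steeply, mouth down, over the bin's open flap (x of pan_lip in the frame of bin between -0.25 and 0.05 m and y of pan_lip in the frame of bin between -0.12 and 0.12 m and z of pan_lip in the frame of bin between 0.05 and 0.32 m and angle between pan_c's own z axis and vertical above 0.6 rad and value of joint flap above 0.4 rad), for 0.2 s.
At the end, for the whole second after the job is handed in: Every offcut is inside the bin, the flap is shut (below 0.05 rad), and the pan lies flat on its mat, its floor's middle within 50 mm of the mat's middle (x of off0_c in the frame of bin between -0.12 and 0.12 m and y of off0_c in the frame of bin between -0.16 and 0.16 m and z of off0_c in the frame of bin between 0.01 and 0.2 m and x of off1_c in the frame of bin between -0.12 and 0.12 m and y of off1_c in the frame of bin between -0.16 and 0.16 m and z of off1_c in the frame of bin between 0.01 and 0.2 m and x of off2_c in the frame of bin between -0.12 and 0.12 m and y of off2_c in the frame of bin between -0.16 and 0.16 m and z of off2_c in the frame of bin between 0.01 and 0.2 m and x of off3_c in the frame of bin between -0.12 and 0.12 m and y of off3_c in the frame of bin between -0.16 and 0.16 m and z of off3_c in the frame of bin between 0.01 and 0.2 m and x of off4_c in the frame of bin between -0.12 and 0.12 m and y of off4_c in the frame of bin between -0.16 and 0.16 m and z of off4_c in the frame of bin between 0.01 and 0.2 m and x of off5_c in the frame of bin between -0.12 and 0.12 m and y of off5_c in the frame of bin between -0.16 and 0.16 m and z of off5_c in the frame of bin between 0.01 and 0.2 m and value of joint flap below 0.05 rad and horizontal distance between pan_c and mat_c below 0.05 m and angle between pan_c's own z axis and vertical below 0.08 rad and height (world z) of pan_c below 0.016 m); the robot touches nothing.
It fails at once if the drawer is moved more than 30 mm (distance of drawer from where it was at the start of the episode above 0.03 m).
It fails at once if the glue bottle is moved more than 30 mm (distance of glue from where it was at the start of the episode above 0.03 m).
It fails at once if the try square is moved more than 30 mm (distance of square from where it was at the start of the episode above 0.03 m).
Of off1, off2, off3, off4, off5 only 3 to 5 are there at a start; the rules pass over those that are not, and their reading is None.
At some moment in a run one of off1, off2, off3, off4, off5 may be knocked a few centimetres aside while the robot is not near it.
It also fails if it takes over 210 s, if anything falls off the work surface, if the arm or the gripper's body presses on something with over 40 N, if the wrist force passes 120 N, or if a joint passes its speed limit or range.

ROBOT

A 6-joint arm with a two-finger parallel gripper is mounted at the origin on the work surface. World frame = base frame: x ahead of the robot, y to its left, z up, the work surface at z = 0. Lengths are in m, angles in degrees, forces in N, time in s.
With the tool pointing down it reaches from about 0.275 to 0.825 m from the base axis. Payload 4.9 kg.
Tool frame: the origin (TCP) lies midway between the tips of the shut fingers; the grasp point (between the pads) lies 19 mm behind it (env.hold_point_z is the distance from the TCP to the grasp point, in m); z points along the fingers, y is the direction in which the jaws open and shut (so a half turn about z gives the same grasp; the last joint's range is limited). The gripper opens to 85 mm and grips with 20 to 120 N. Pads are 22 mm wide; open, the fingers measure 114 mm over their backs; the gripper's body (76 mm by 85 mm) begins 54 mm behind the grasp point. The pads swing forward as they close: fully open they stand 13 mm farther back than shut.
Start: joints at [-72.261, 18.69, -11.035, 60.275, 0, 82.311], TCP at [0.236, -0.497, 0.231] pointing down, gripper open.
Joint ranges: [-152.03, 152.03], [-55.5, 102.48], [-74.3, 77.21], [-110.64, 120.58], [-84.22, 78.4], [-180, 180]. Speed limits (degrees/s): [147.25, 147.25, 180, 180, 180, 180].

INTERFACE

Orientations are given as a 3x3 rotation matrix whose columns are the frame's x, y, z axes.
In Python, from bench import monitor, camera, env gives the robot as it stands. The module is installed in compiled form; this text tells all that it offers.
- The arm moves only by the tool play_rows, never from a script. Its argument "increments" is a list of rows, each a list of 5 numbers: the finger opening in mm, from 0 to 85.4, then the shift along the tool's x, y, z in mm, then the turn about the tool's z in degrees. In form: [[hand, tx, ty, tz, spin], ...]. A call has 1 to 10 rows; each row is the pose to reach, as a shift and turn from the pose commanded when the call began, along the tool's axes at that moment; what a row does not reach only later rows make up. A row lasts 1/12 s, in which the tool goes at most 41.7 mm and 7.16 degrees, less where a joint would pass 70% of its speed; a pose out of reach is approached as far as the arm can. A call with a gripper value outside its range is refused whole. The fingers move at their own pace and stop on an object; "squeeze" is the grip in N (left out, the last holds). Time passes only in rows, so rows that repeat a pose let the fingers close. It gives the time, the measured TCP pose, the force and the opening at its end, in the units of the state.
- monitor.sense(): the state, without advancing time (a new reading comes with each control period).
- camera(name): name is "scene" or "top" or "wrist"; returns a dict with "frame" (420x560x3 uint8, red, green, blue), "fx", "fy", "cx", "cy" (pixels), "rvec" (rotation vector, rad) and "tvec" (3), from world to camera coordinates, as OpenCV has them; the wrist camera has in their place "T_tool_cam" (4x4, takes a point from camera to tool coordinates, whose origin is the TCP and whose axes are the flange's). Camera axes: x right, y down, z forward; pixel columns grow to the right and rows downward; lengths in m; the calibration is good to about 2 mm. A picture is of the moment at which its call begins: read the wrist's pose just before it. There is no depth.
- env.hand_in(): hands the job in, once; it reports no verdict.
The state is a dict: "time_s": time; "joint_pos": joint angles; "qvel": joint speeds; "joint_torque": joint torques, N m; "ee_pos": TCP position; "tcp_rot": TCP orientation; "ft_force": force on the tool from outside, world axes, zero at the start; "ft_torque": the same for the moment, N m; "grip_width": finger opening in m.
Only numpy, scipy, OpenCV 4.12 (cv2) and the standard library are available. Lean on these libraries where they do the work, as an engineer would, in place of code of your own. Each camera call takes 0.05 s, during which the arm holds its last target.

## Working session

There is one attempt and no reset: what is moved stays moved. The work goes in short steps, Python scripts to look and compute and a tool call to move; the robot and the scene stay as the last step left them, time stands still between calls to the robot, and variables do not carry over. Pictures are saved under pics/ and viewed, and the job is handed in when it is done.

Besides the shell and the picture viewer there is one more tool, called after "Emit:" in YAML: its name, and indented under it one key for each argument. play_rows: Moves the arm, as the interface text tells. Its arguments: {"type":"object","properties":{"increments":{"type":"array"},"squeeze":{"type":"number"}},"required":["increments"]}

```bash
mkdir -p pics; cat > h.py <<'E'
import numpy as np, cv2
from bench import monitor, camera, env
def shot(name,fn):
    s=monitor.sense(); c=camera(name); cv2.imwrite('pics/'+fn,cv2.cvtColor(c['frame'],cv2.COLOR_RGB2BGR)); c['s']=s; return c
def ext(c):
    "R,t world->cam"
    if 'rvec' in c: return cv2.Rodrigues(np.array(c['rvec'],float))[0],np.array(c['tvec'],float).reshape(3)
    T=np.eye(4);T[:3,:3]=c['s']['tcp_rot'];T[:3,3]=c['s']['ee_pos'];M=np.linalg.inv(T@np.array(c['T_tool_cam']));return M[:3,:3],M[:3,3]
def toworld(c,u,v,z):
    R,t=ext(c); d=R.T@np.array([(u-c['cx'])/c['fx'],(v-c['cy'])/c['fy'],1]); o=-R.T@t
    return o+d*(z-o[2])/d[2]
def topix(c,p):
    R,t=ext(c); q=R@np.array(p)+t; return np.array([c['fx']*q[0]/q[2]+c['cx'],c['fy']*q[1]/q[2]+c['cy']])
E
python3 - <<'E'
from h import *
for n in ['scene','top','wrist']:
    c=shot(n,n+'0.png'); R,t=ext(c); print(n,c['fx'],c['fy'],c['cx'],c['cy'],(-R.T@t).round(3),R.round(2).tolist())
    if 'T_tool_cam' in c: print(np.round(c['T_tool_cam'],3))
print(monitor.sense(), env.hold_point_z)
E
```

```text
scene 535.298155891916 535.298155891916 281.6315747881248 209.3523681195529 [ 1.308 -0.894  1.325] [[0.75, 0.66, -0.0], [0.47, -0.54, -0.7], [-0.46, 0.53, -0.71]]
top 460.27255137338847 460.27255137338847 284.90746473926583 215.59008864946998 [ 0.493 -0.052  1.289] [[-0.03, -1.0, -0.01], [-1.0, 0.03, -0.06], [0.06, 0.01, -1.0]]
wrist 351.8904192405073 351.8904192405073 281.9959894592288 207.66651442264276 [ 0.31  -0.461  0.374] [[0.43, -0.9, -0.0], [-0.86, -0.41, 0.32], [-0.29, -0.14, -0.95]]
[[ 0.    -0.947 -0.32   0.082]
 [ 1.     0.    -0.     0.   ]
 [ 0.001 -0.32   0.947 -0.143]
 [ 0.     0.     0.     1.   ]]
{'time_s': 0.15, 'joint_pos': array([-7.22607387e+01,  1.87218533e+01, -1.10782802e+01,  6.02736595e+01,
       -2.08001471e-03,  8.23110364e+01]), 'qvel': array([-0.11309804, -0.1972983 ,  0.06496639,  0.02277782,  0.07308833,
       -0.07051374]), 'joint_torque': array([ 1.54952337e-03, -4.43704104e+01,  2.62664205e+01,  1.04726362e-02,
       -1.13713620e-04, -5.72750551e-06]), 'ee_pos': array([ 0.23602812, -0.49630373,  0.23069088]), 'tcp_rot': array([[ 9.03123901e-01,  4.29379827e-01, -4.26991215e-04],
       [ 4.29380018e-01, -9.03123094e-01,  1.21563242e-03],
       [ 1.36342412e-04, -1.28120819e-03, -9.99999170e-01]]), 'ft_force': array([-0.59519554, -0.56239899, -0.11504849]), 'ft_torque': array([ 0.01895909, -0.00616038,  0.03580024]), 'grip_width': 0.08520889358952868} 0.0187
```

View pics/top0.png

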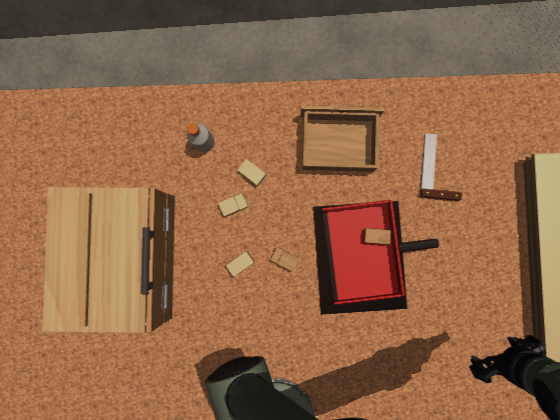

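View pics/scene0.png

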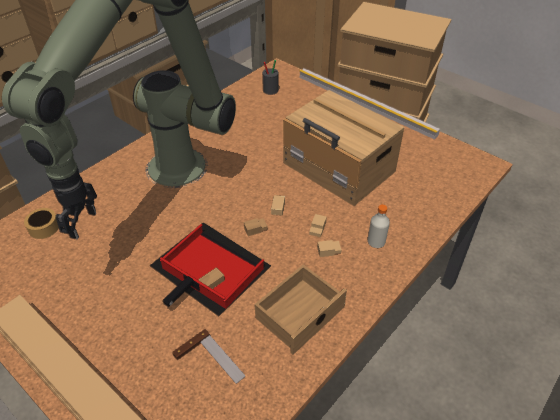

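View pics/wrist0.png

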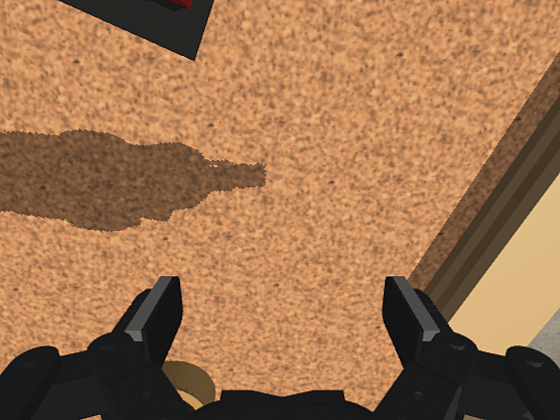

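```bash
python3 - <<'E'
import cv2
i=cv2.imread('pics/top0.png')
cv2.imwrite('pics/topA.png',cv2.resize(i[150:290,200:310],None,fx=4.2,fy=4.2,interpolation=cv2.INTER_CUBIC))
cv2.imwrite('pics/topB.png',cv2.resize(i[190:325,300:450],None,fx=4.4,fy=4.4,interpolation=cv2.INTER_CUBIC))
cv2.imwrite('pics/topC.png',cv2.resize(i[170:350,30:200],None,fx=3.3,fy=3.3,interpolation=cv2.INTER_CUBIC))
E
```

```text
(no output)
```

View pics/topA.png

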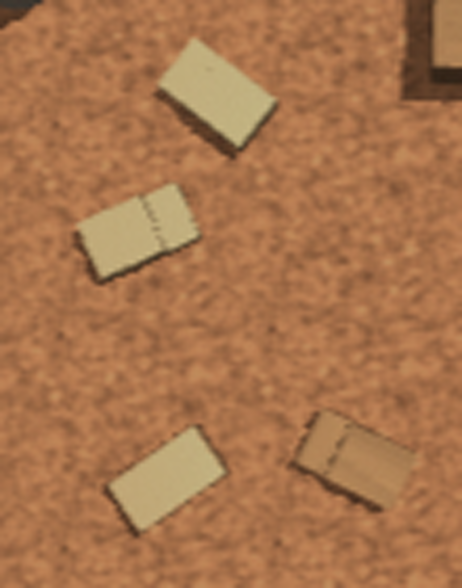

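View pics/topB.png

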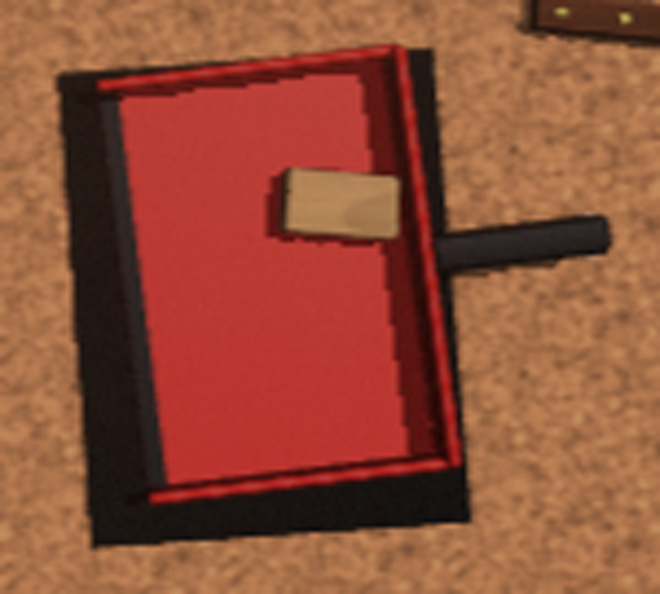

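View pics/topC.png

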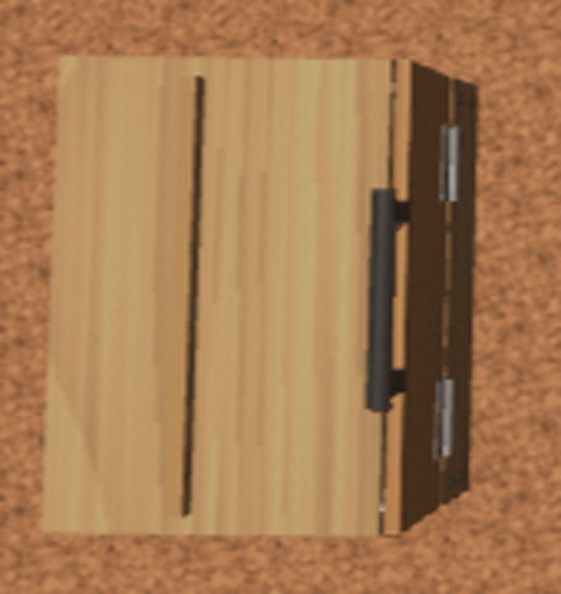

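```bash
cat >> h.py <<'E'
def rect(P):
    P=np.array(P); c=P[:,:2].mean(0); r=cv2.minAreaRect((P[:,:2]*1000).astype(np.float32)); 
    (w,h),a=r[1],r[2]
    if w<h: w,h,a=h,w,a+90
    return np.array(r[0])/1000,w,h,(a+90)%180-90
E
python3 - <<'E'
from h import *
c=camera('top')
W=lambda L,o,s,z:[toworld(c,o[0]+(x+.5)/s-.5,o[1]+(y+.5)/s-.5,z) for x,y in L]
B={'A':[(195,38),(278,100),(238,152),(160,88)],'B':[(80,238),(180,184),(200,236),(100,280)],'C':[(107,488),(197,426),(226,470),(138,532)],'D':[(326,410),(415,455),(382,508),(294,462)]}
for k,L in B.items(): print(k,rect(W(L,(200,150),4.2,.03)))
print('mat',rect(W([(58,75),(433,48),(469,521),(93,547)],(300,190),4.4,.003)))
print('panback',W([(400,48),(460,465)],(300,190),4.4,.053),'panfront',W([(100,85),(150,500)],(300,190),4.4,.043))
print('block0',rect(W([(290,168),(400,178),(398,238),(285,232)],(300,190),4.4,.038)))
print('handle',W([(445,252),(607,232)],(300,190),4.4,.055))
print('rail',W([(381,190),(379,410)],(30,170),3.3,.25))
print('bintop',W([(58,56),(412,60),(402,533),(42,532)],(30,170),3.3,.205), rect(W([(58,56),(412,60),(402,533),(42,532)],(30,170),3.3,.205)))
c=camera('top')
i=cv2.imread('pics/top0.png')
print('drawer',[toworld(c,u,v,.07)[:2] for u,v in [(303,112),(303,170),(375,174)]])
E
```

```text
A (array([0.68644153, 0.04754939]), 68.43800354003906, 43.10145568847656, 51.412086486816406)
B (array([0.59761633, 0.10038847]), 74.03045654296875, 36.606117248535156, -67.8534107208252)
C (array([0.43631656, 0.08591315]), 70.79457092285156, 34.91566467285156, -57.09103012084961)
D (array([ 0.44624341, -0.03608128]), 67.59585571289062, 40.26189041137695, 60.88822937011719)
mat (array([ 0.44446472, -0.24606976]), 298.4204406738281, 238.9987030029297, 2.381673812866211)
panback [array([ 0.59500403, -0.32719998,  0.053     ]), array([ 0.3413576 , -0.35281751,  0.053     ])] panfront [array([ 0.57843668, -0.14401556,  0.043     ]), array([ 0.32421938, -0.16598263,  0.043     ])]
block0 (array([ 0.5015863 , -0.29140808]), 69.49626922607422, 39.54645538330078, 85.30873107910156)
handle [array([ 0.46993527, -0.3488101 ,  0.055     ]), array([ 0.47921535, -0.44732636,  0.055     ])]
rail [array([0.53454474, 0.27367622, 0.25      ]), array([0.38475751, 0.27679681, 0.25      ])]
bintop [array([0.63981244, 0.52016917, 0.205     ]), array([0.62924925, 0.26431467, 0.205     ]), array([0.29333935, 0.27572709, 0.205     ]), array([0.3009441 , 0.53145195, 0.205     ])] (array([0.46611774, 0.39784933]), 339.05615234375, 256.0643615722656, -1.9069900512695312)
drawer [array([ 0.83900694, -0.09883414]), array([ 0.68214243, -0.09396465]), array([ 0.66561505, -0.28515071])]
```

```bash
cat >> h.py <<'E'
def go(x,y,z,yaw):
    s=monitor.sense(); R=np.array(s['tcp_rot']); d=R.T@(np.array([x,y,z])-s['ee_pos'])
    cur=np.degrees(np.arctan2(R[1,0],R[0,0])); sp=-((yaw-cur+180)%360-180)
    print('shift',(d*1000).round(1),'spin',round(sp,1),'| at',s['ee_pos'].round(4),'yaw',round(cur,1),'t',round(s['time_s'],2),'w',round(s['grip_width']*1000,1),'q',s['joint_pos'].round(0), 'F',s['ft_force'].round(1))
E
python3 -c "
from h import *
go(.446,-.036,.12,60.9)"
```

```text
shift [ 387.3 -325.6  111.2] spin -35.5 | at [ 0.2361 -0.4965  0.2309] yaw 25.4 t 0.25 w 85.3 q [-72.  19. -11.  60.  -0.  82.] F [0.2 0.5 1.6]
```

Emit:
play_rows:
  increments:
    - [85, 387, -326, 111, -35.5]
    - [85, 387, -326, 111, -35.5]
    - [85, 387, -326, 111, -35.5]
    - [85, 387, -326, 111, -35.5]
    - [85, 387, -326, 111, -35.5]
    - [85, 387, -326, 111, -35.5]
    - [85, 387, -326, 111, -35.5]
    - [85, 387, -326, 111, -35.5]
    - [85, 387, -326, 111, -35.5]
    - [85, 387, -326, 111, -35.5]
  squeeze: 60

```text
time_s: 1.08
ee_pos: [0.4052, -0.1245, 0.1419]
tcp_rot: [[0.486, 0.874, 0.001], [0.874, -0.486, -0.0], [-0.0, 0.001, -1.0]]
ft_force: [0.8, 0.3, 0.1]
grip_width: 0.0849
```

```bash
python3 -c "
from h import *
go(.446,-.036,.12,60.9)"
```

```text
shift [97.2 -7.4 21.8] spin 0.0 | at [ 0.4052 -0.1245  0.1419] yaw 60.9 t 1.08 w 84.9 q [-27.  11. -36.  43.  -0.  92.] F [0.8 0.3 0.1]
```

Emit:
play_rows:
  increments:
    - [85, 97, -7, 22, 0]
    - [85, 97, -7, 22, 0]
    - [85, 97, -7, 22, 0]
    - [85, 97, -7, 22, 0]
    - [85, 97, -7, 22, 0]

```text
time_s: 1.5
ee_pos: [0.4456, -0.0375, 0.1198]
tcp_rot: [[0.484, 0.875, -0.001], [0.875, -0.484, -0.0], [-0.001, -0.001, -1.0]]
ft_force: [-1.0, -0.5, -0.4]
grip_width: 0.0852
```

```bash
python3 -c "
from h import *
c=shot('wrist','w1.png')
go(.446,-.036,.12,60.9)
for z in (.0,.03): print(topix(c,[.446,-.036,z]))"
```

```text
shift [ 2.3 -0.6 -0. ] spin 0.1 | at [ 0.4455 -0.0383  0.12  ] yaw 61.0 t 1.55 w 85.1 q [-14.  15. -35.  40.  -0. 105.] F [-0.1  0.4  0. ]
[282.17029514 197.52191427]
[282.15554259 210.09459386]
```

View pics/w1.png

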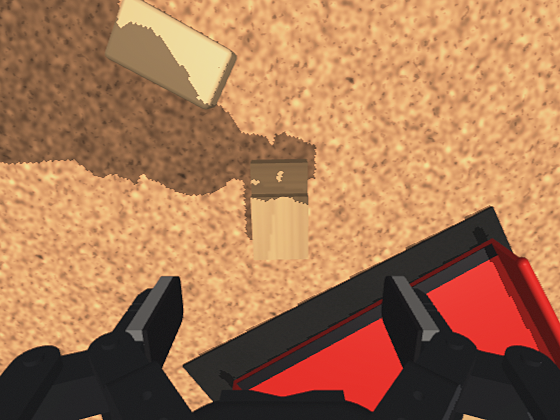

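Emit:
play_rows:
  increments:
    - [85, -4, -0.5, 40, 0]
    - [85, -4, -0.5, 80, 0]
    - [85, -4, -0.5, 110, 0]
    - [85, -4, -0.5, 115, 0]
    - [85, -4, -0.5, 115, 0]
    - [20, -4, -0.5, 115, 0]
    - [20, -4, -0.5, 115, 0]
    - [20, -4, -0.5, 115, 0]
    - [20, -4, -0.5, 115, 0]
    - [20, -4, -0.5, 115, 0]
  squeeze: 50

```text
time_s: 2.38
ee_pos: [0.4448, -0.0418, 0.0067]
tcp_rot: [[0.486, 0.874, 0.003], [0.874, -0.486, -0.001], [0.001, 0.003, -1.0]]
ft_force: [-1.1, -0.2, 9.0]
grip_width: 0.0392
```

Emit:
play_rows:
  increments:
    - [20, 0, 0, 0, 0]
    - [20, 0, 0, 0, 0]
    - [20, 0, 0, -40, 0]
    - [20, 0, 0, -80, 0]
    - [20, 0, 0, -100, 0]
    - [20, 0, 0, -100, 0]

```text
time_s: 2.88
ee_pos: [0.4471, -0.0422, 0.11]
tcp_rot: [[0.485, 0.874, 0.009], [0.874, -0.485, -0.002], [0.002, 0.009, -1.0]]
ft_force: [0.6, 0.6, -1.0]
grip_width: 0.0387
```

```bash
cat >> h.py <<'E'
P=np.array([.4596,-.2446]);ex=np.array([-.0915,.9958]);ey=np.array([-.9958,-.0915])
def gopan(x,y,z,yaw=95.2):
    q=P+x*ex+y*ey; print(q); go(q[0],q[1],z,yaw)
E
python3 -c "
from h import *
gopan(-.056,.04,.11)"
```

```text
[ 0.424892  -0.3040248]
shift [-239.7  107.7    0.5] spin -34.2 | at [ 0.4471 -0.0422  0.11  ] yaw 61.0 t 2.88 w 38.7 q [-15.  15. -36.  38.  -0. 104.] F [ 0.6  0.6 -1. ]
```

Emit:
play_rows:
  increments:
    - [20, -240, 108, 0, -34]
    - [20, -240, 108, 0, -34]
    - [20, -240, 108, 0, -34]
    - [20, -240, 108, 0, -34]
    - [20, -240, 108, 0, -34]
    - [20, -240, 108, 0, -34]
    - [20, -240, 108, 0, -34]
    - [20, -240, 108, 0, -34]
    - [20, -240, 108, 0, -34]
    - [20, -240, 108, 0, -34]

```text
time_s: 3.72
ee_pos: [0.4204, -0.3028, 0.1044]
tcp_rot: [[-0.085, 0.996, -0.001], [0.996, 0.085, 0.001], [0.002, -0.001, -1.0]]
ft_force: [0.3, 1.2, -1.5]
grip_width: 0.039
```

```bash
python3 -c "
from h import *
c=shot('wrist','w2.png')
gopan(-.056,.04,.018)"
```

```text
[ 0.424892  -0.3040248]
shift [-2.4  4.2 86.5] spin -0.2 | at [ 0.4206 -0.3021  0.1045] yaw 95.0 t 3.77 w 39.1 q [-44.  23. -26.  42.   0.  41.] F [ 0.5  0.4 -0.9]
```

View pics/w2.png

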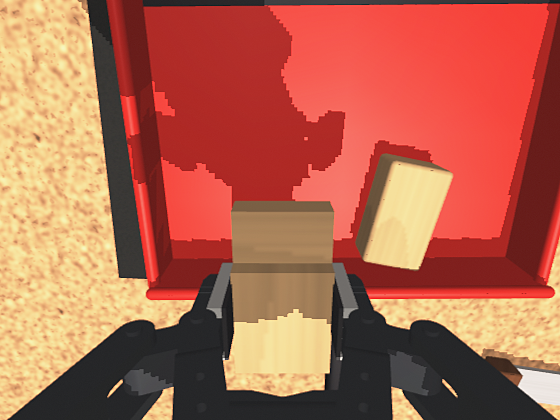

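Emit:
play_rows:
  increments:
    - [20, 4, 4, 40, 0]
    - [20, 4, 4, 75, 0]
    - [20, 4, 4, 85, 0]
    - [20, 4, 4, 86, 0]
    - [20, 4, 4, 86, 0]
    - [54, 4, 4, 86, 0]
    - [54, 4, 4, 86, 0]
    - [54, 4, 4, 86, 0]
    - [54, 4, 4, 50, 0]
    - [54, 4, 4, 0, 0]

```text
time_s: 4.6
ee_pos: [0.4229, -0.2977, 0.096]
tcp_rot: [[-0.086, 0.996, -0.004], [0.996, 0.086, 0.004], [0.004, -0.004, -1.0]]
ft_force: [0.4, -0.1, 1.6]
grip_width: 0.0537
```

```bash
python3 -c "
from h import *
c=shot('top','t3.png'); c2=shot('wrist','w3.png'); c3=shot('scene','s3.png')
i=cv2.imread('pics/t3.png')
cv2.imwrite('pics/t3a.png',cv2.resize(i[150:330,200:440],None,fx=3.3,fy=3.3,interpolation=cv2.INTER_CUBIC))
go(.4363,.0859,.12,123)"
```

```text
shift [385.3  42.3 -21.3] spin -28.1 | at [ 0.4273 -0.3017  0.1009] yaw 94.9 t 4.75 w 53.8 q [-43.  23. -26.  41.   0.  42.] F [-0.4 -0.3  0.1]
```

View pics/t3a.png

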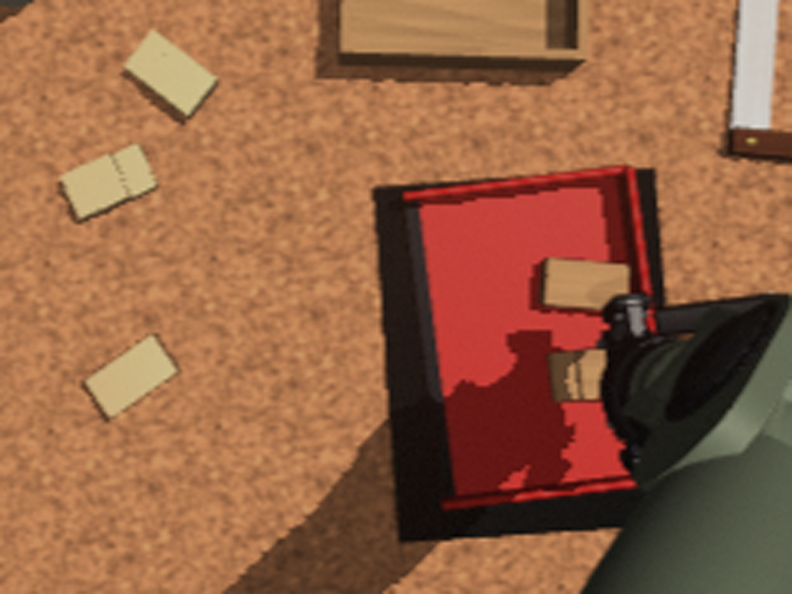

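View pics/w3.png

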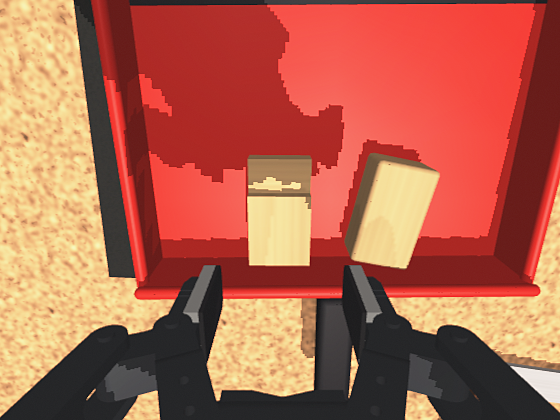

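Emit:
play_rows:
  increments:
    - [85, 385, 42, -21, -28]
    - [85, 385, 42, -21, -28]
    - [85, 385, 42, -21, -28]
    - [85, 385, 42, -21, -28]
    - [85, 385, 42, -21, -28]
    - [85, 385, 42, -21, -28]
    - [85, 385, 42, -21, -28]
    - [85, 385, 42, -21, -28]
    - [85, 385, 42, -21, -28]
    - [85, 385, 42, -21, -28]

```text
time_s: 5.58
ee_pos: [0.4327, 0.0924, 0.1178]
tcp_rot: [[-0.548, 0.837, 0.0], [0.837, 0.548, 0.002], [0.002, 0.001, -1.0]]
ft_force: [-0.1, -0.4, -0.1]
grip_width: 0.0853
```

Emit:
play_rows:
  increments:
    - [85, 0, 0, 0, 0]
    - [85, 0, 0, 0, 0]
    - [85, 0, 0, 0, 0]

```text
time_s: 5.83
ee_pos: [0.4332, 0.0872, 0.1174]
tcp_rot: [[-0.543, 0.84, -0.001], [0.84, 0.543, -0.001], [-0.0, -0.001, -1.0]]
ft_force: [-0.7, -0.2, -0.2]
grip_width: 0.085
```

```bash
python3 -c "
from h import *
c=shot('wrist','w4.png')
go(.4363,.0859,.12,123)
for z in (.0,.03): print(topix(c,[.4363,.0859,z]))"
```

```text
shift [-2.4  2.  -2.6] spin -0.2 | at [0.4333 0.0869 0.1174] yaw 122.8 t 5.88 w 85.0 q [  2.  14. -36.  40.  -0.  59.] F [-0.9 -0.   0.6]
[285.21266579 204.45373559]
[285.57145481 217.84391426]
```

View pics/w4.png

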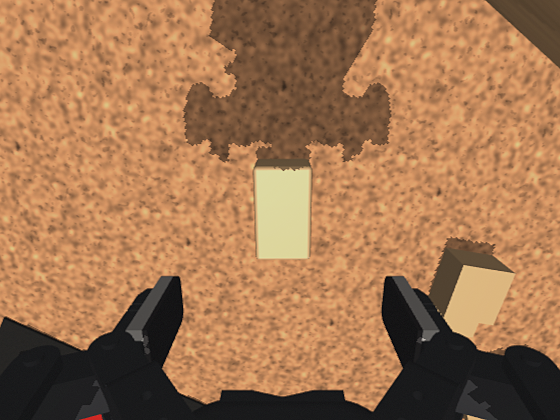

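Emit:
play_rows:
  increments:
    - [85, 0, 0.5, 40, 0]
    - [85, 0, 0.5, 80, 0]
    - [85, 0, 0.5, 108, 0]
    - [85, 0, 0.5, 112, 0]
    - [85, 0, 0.5, 112, 0]
    - [20, 0, 0.5, 112, 0]
    - [20, 0, 0.5, 112, 0]
    - [20, 0, 0.5, 112, 0]
    - [20, 0, 0.5, 112, 0]
    - [20, 0, 0.5, 112, 0]

```text
time_s: 6.72
ee_pos: [0.4354, 0.0881, 0.0073]
tcp_rot: [[-0.544, 0.839, 0.003], [0.839, 0.544, -0.0], [-0.002, 0.003, -1.0]]
ft_force: [0.1, -0.6, 7.7]
grip_width: 0.039
```

Emit:
play_rows:
  increments:
    - [20, 0, 0, 0, 0]
    - [20, 0, 0, 0, 0]
    - [20, 0, 0, -40, 0]
    - [20, 0, 0, -80, 0]
    - [20, 0, 0, -100, 0]
    - [20, 0, 0, -100, 0]

```text
time_s: 7.22
ee_pos: [0.4378, 0.0885, 0.1107]
tcp_rot: [[-0.544, 0.839, 0.009], [0.839, 0.544, 0.0], [-0.005, 0.008, -1.0]]
ft_force: [1.1, -0.5, 0.4]
grip_width: 0.0387
```

```bash
python3 -c "
from h import *
gopan(.03,.075,.1)"
```

```text
[ 0.38217   -0.2215885]
shift [-229.9 -215.4   10.1] spin 27.8 | at [0.4378 0.0885 0.1107] yaw 123.0 t 7.22 w 38.7 q [  2.  15. -36.  38.   0.  59.] F [ 1.1 -0.5  0.4]
```

Emit:
play_rows:
  increments:
    - [20, -230, -215, 3, 28]
    - [20, -230, -215, 3, 28]
    - [20, -230, -215, 3, 28]
    - [20, -230, -215, 3, 28]
    - [20, -230, -215, 3, 28]
    - [20, -230, -215, 3, 28]
    - [20, -230, -215, 3, 28]
    - [20, -230, -215, 3, 28]
    - [20, -230, -215, 3, 28]
    - [20, -230, -215, 3, 28]

```text
time_s: 8.05
ee_pos: [0.378, -0.2225, 0.1024]
tcp_rot: [[-0.083, 0.997, -0.0], [0.997, 0.083, 0.0], [0.0, 0.0, -1.0]]
ft_force: [-1.0, 1.1, -0.2]
grip_width: 0.0392
```

```bash
python3 -c "
from h import *
gopan(.03,.075,.018)"
```

```text
[ 0.38217   -0.2215885]
shift [ 0.5  4.2 84.4] spin -0.4 | at [ 0.378  -0.2225  0.1024] yaw 94.8 t 8.05 w 39.2 q [-40.  15. -37.  37.   0.  45.] F [-1.   1.1 -0.2]
```

Emit:
play_rows:
  increments:
    - [20, 0, 4, 40, 0]
    - [20, 0, 4, 75, 0]
    - [20, 0, 4, 83, 0]
    - [20, 0, 4, 84, 0]
    - [20, 0, 4, 84, 0]
    - [54, 0, 4, 84, 0]
    - [54, 0, 4, 84, 0]
    - [54, 0, 4, 84, 0]
    - [54, 0, 4, 45, 0]
    - [54, 0, 4, 0, 0]

```text
time_s: 8.88
ee_pos: [0.3806, -0.2198, 0.0989]
tcp_rot: [[-0.086, 0.996, -0.005], [0.996, 0.086, 0.004], [0.004, -0.004, -1.0]]
ft_force: [1.2, -1.0, -0.3]
grip_width: 0.0536
```

```bash
python3 -c "
from h import *
c=shot('top','t5.png')
i=cv2.imread('pics/t5.png')
cv2.imwrite('pics/t5a.png',cv2.resize(i[150:330,200:440],None,fx=3.3,fy=3.3,interpolation=cv2.INTER_CUBIC))
go(.5976,.1004,.12,112.1)"
```

```text
shift [304.1 239.8 -13.1] spin -17.2 | at [ 0.385  -0.2232  0.1072] yaw 94.9 t 8.93 w 54.2 q [-40.  15. -37.  38.   0.  45.] F [ 2.7 -0.5  5.4]
```

View pics/t5a.png

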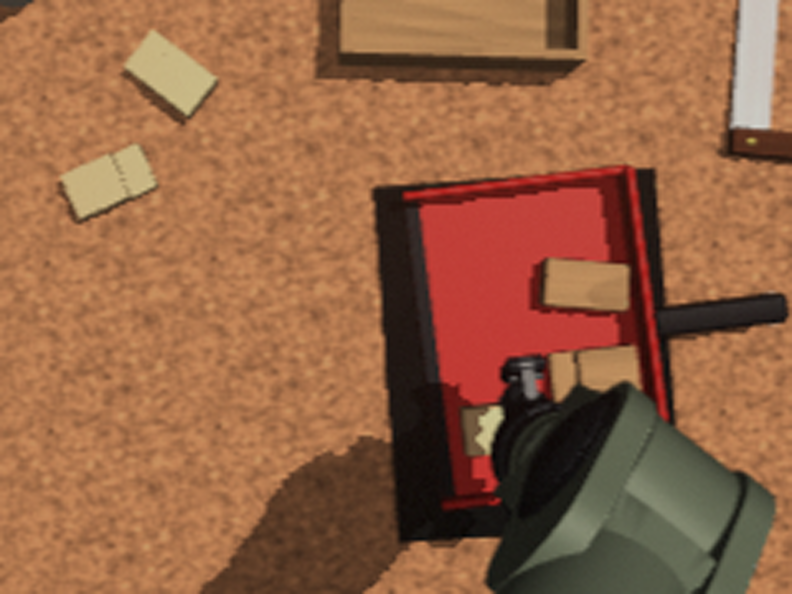

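Emit:
play_rows:
  increments:
    - [85, 304, 240, -13, -17]
    - [85, 304, 240, -13, -17]
    - [85, 304, 240, -13, -17]
    - [85, 304, 240, -13, -17]
    - [85, 304, 240, -13, -17]
    - [85, 304, 240, -13, -17]
    - [85, 304, 240, -13, -17]
    - [85, 304, 240, -13, -17]
    - [85, 304, 240, -13, -17]
    - [85, 304, 240, -13, -17]

```text
time_s: 9.77
ee_pos: [0.599, 0.107, 0.114]
tcp_rot: [[-0.378, 0.926, 0.005], [0.926, 0.378, 0.002], [0.0, 0.006, -1.0]]
ft_force: [0.7, -0.3, -0.1]
grip_width: 0.0852
```

Emit:
play_rows:
  increments:
    - [85, 0, 0, 0, 0]
    - [85, 0, 0, 0, 0]
    - [85, 0, 0, 0, 0]

```text
time_s: 10.02
ee_pos: [0.5947, 0.1013, 0.1126]
tcp_rot: [[-0.373, 0.928, -0.001], [0.928, 0.373, -0.0], [-0.0, -0.001, -1.0]]
ft_force: [-0.4, -0.4, 0.9]
grip_width: 0.0852
```

```bash
python3 -c "
from h import *
c=shot('wrist','w6.png')
go(.5976,.1004,.005,112.1)
for z in (.0,.03): print(topix(c,[.5976,.1004,z]))"
```

```text
shift [ -1.6   2.6 107.5] spin -0.3 | at [0.5947 0.101  0.1125] yaw 111.8 t 10.07 w 84.6 q [  3.  30. -12.  48.  -0.  71.] F [-0.5 -0.8 -0.2]
[285.82626945 205.23633069]
[286.26510575 218.9901144 ]
```

View pics/w6.png

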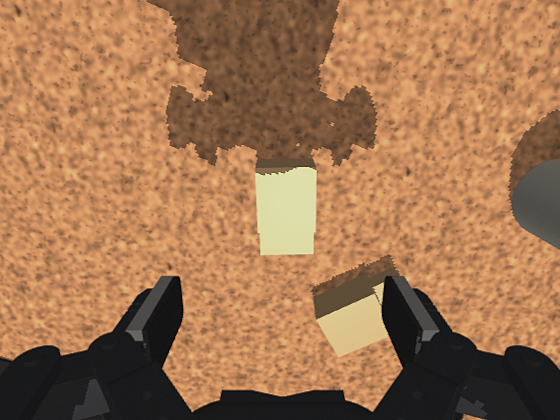

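Emit:
play_rows:
  increments:
    - [70, 4, 1.5, 40, 0]
    - [70, 4, 1.5, 80, 0]
    - [70, 4, 1.5, 103, 0]
    - [70, 4, 1.5, 107, 0]
    - [70, 4, 1.5, 107, 0]
    - [20, 4, 1.5, 107, 0]
    - [20, 4, 1.5, 107, 0]
    - [20, 4, 1.5, 107, 0]
    - [20, 4, 1.5, 107, 0]
    - [20, 4, 1.5, 107, 0]

```text
time_s: 10.9
ee_pos: [0.5975, 0.1063, 0.0078]
tcp_rot: [[-0.373, 0.928, 0.005], [0.928, 0.373, -0.0], [-0.002, 0.004, -1.0]]
ft_force: [-0.2, -0.8, 7.6]
grip_width: 0.039
```

Emit:
play_rows:
  increments:
    - [20, 0, 0, 0, 0]
    - [20, 0, 0, 0, 0]
    - [20, 0, 0, -40, 0]
    - [20, 0, 0, -80, 0]
    - [20, 0, 0, -100, 0]
    - [20, 0, 0, -100, 0]

```text
time_s: 11.4
ee_pos: [0.5997, 0.1068, 0.112]
tcp_rot: [[-0.374, 0.928, 0.011], [0.928, 0.374, 0.001], [-0.003, 0.01, -1.0]]
ft_force: [1.5, -0.6, 0.6]
grip_width: 0.0391
```

```bash
python3 -c "
from h import *
gopan(.035,-.065,.1)"
```

```text
[ 0.5211245 -0.2037995]
shift [-258.7 -189.    10.9] spin 16.7 | at [0.5997 0.1068 0.112 ] yaw 111.9 t 11.4 w 39.1 q [  3.  30. -12.  47.   0.  71.] F [ 1.5 -0.6  0.6]
```

Emit:
play_rows:
  increments:
    - [20, -259, -189, 4, 17]
    - [20, -259, -189, 4, 17]
    - [20, -259, -189, 4, 17]
    - [20, -259, -189, 4, 17]
    - [20, -259, -189, 4, 17]
    - [20, -259, -189, 4, 17]
    - [20, -259, -189, 4, 17]
    - [20, -259, -189, 4, 17]
    - [20, -259, -189, 4, 17]
    - [20, -259, -189, 4, 17]

```text
time_s: 12.23
ee_pos: [0.5162, -0.2058, 0.1012]
tcp_rot: [[-0.083, 0.997, 0.0], [0.997, 0.083, 0.0], [0.0, 0.0, -1.0]]
ft_force: [0.3, 0.3, -0.4]
grip_width: 0.039
```

```bash
python3 -c "
from h import *
gopan(.038,-.065,.018)"
```

```text
[ 0.52085   -0.2008121]
shift [ 4.6  5.  83.2] spin -0.5 | at [ 0.5162 -0.2058  0.1012] yaw 94.7 t 12.23 w 39.0 q [-29.  26. -20.  43.   0.  56.] F [ 0.3  0.3 -0.4]
```

Emit:
play_rows:
  increments:
    - [20, 5, 5, 40, 0]
    - [20, 5, 5, 75, 0]
    - [20, 5, 5, 82, 0]
    - [20, 5, 5, 83, 0]
    - [20, 5, 5, 83, 0]
    - [54, 5, 5, 83, 0]
    - [54, 5, 5, 83, 0]
    - [54, 5, 5, 83, 0]
    - [54, 5, 5, 45, 0]
    - [54, 5, 5, 0, 0]

```text
time_s: 13.07
ee_pos: [0.5189, -0.1977, 0.0967]
tcp_rot: [[-0.086, 0.996, -0.006], [0.996, 0.086, 0.003], [0.004, -0.005, -1.0]]
ft_force: [1.0, -0.2, -0.3]
grip_width: 0.0537
```

```bash
python3 -c "
from h import *
c=shot('top','t7.png')
i=cv2.imread('pics/t7.png')
cv2.imwrite('pics/t7a.png',cv2.resize(i[150:330,200:440],None,fx=3.3,fy=3.3,interpolation=cv2.INTER_CUBIC))
go(.6864,.0475,.12,51.4)"
```

```text
shift [233.1 182.7 -13.3] spin 43.5 | at [ 0.5246 -0.2006  0.1065] yaw 94.9 t 13.12 w 54.1 q [-28.  26. -20.  44.   0.  57.] F [ 2.3 -1.   5.2]
```

View pics/t7a.png

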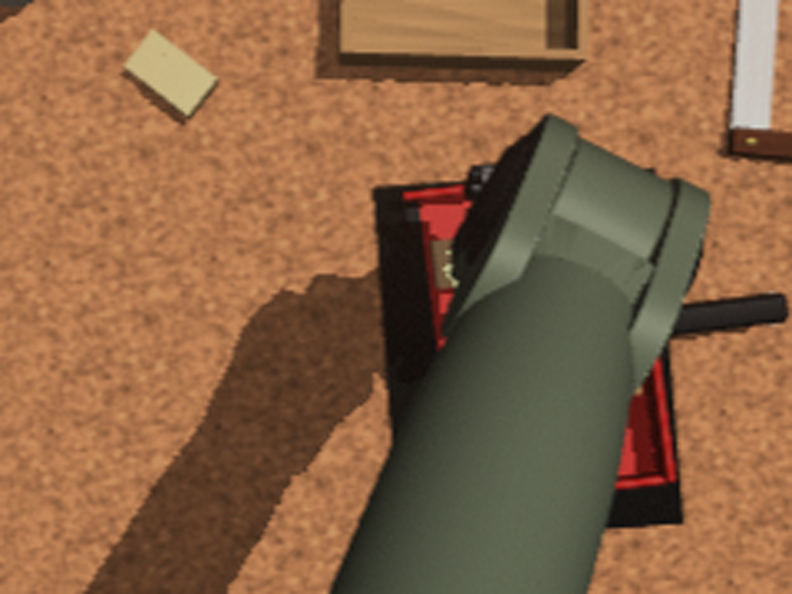

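Emit:
play_rows:
  increments:
    - [85, 233, 183, -13, 43.5]
    - [85, 233, 183, -13, 43.5]
    - [85, 233, 183, -13, 43.5]
    - [85, 233, 183, -13, 43.5]
    - [85, 233, 183, -13, 43.5]
    - [85, 233, 183, -13, 43.5]
    - [85, 233, 183, -13, 43.5]
    - [85, 233, 183, -13, 43.5]
    - [85, 233, 183, -13, 43.5]
    - [85, 233, 183, -13, 43.5]

```text
time_s: 13.95
ee_pos: [0.6839, 0.0499, 0.1111]
tcp_rot: [[0.622, 0.783, 0.0], [0.783, -0.622, -0.0], [-0.0, 0.001, -1.0]]
ft_force: [0.2, -0.6, -0.8]
grip_width: 0.085
```

Emit:
play_rows:
  increments:
    - [85, 0, 0, 0, 0]
    - [85, 0, 0, 0, 0]
    - [85, 0, 0, 0, 0]

```text
time_s: 14.2
ee_pos: [0.6831, 0.0474, 0.1112]
tcp_rot: [[0.625, 0.781, -0.0], [0.781, -0.625, -0.0], [-0.0, -0.0, -1.0]]
ft_force: [0.8, -0.2, 0.0]
grip_width: 0.0852
```

```bash
python3 -c "
from h import *
c=shot('wrist','w8.png');shot('top','t8.png')
go(.6864,.0475,.005,51.4)
for z in (.0,.03): print(topix(c,[.6864,.0475,z]))"
```

```text
shift [  1.8   2.5 106.2] spin -0.1 | at [0.6833 0.0476 0.1112] yaw 51.3 t 14.3 w 85.0 q [ -2.  38.   2.  54.  -0. 126.] F [-0.4  0.2  0.6]
[285.70387068 200.03836055]
[286.12471573 213.33549359]
```

View pics/w8.png

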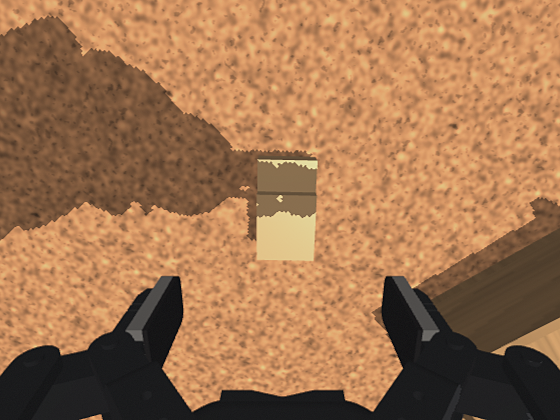

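View pics/t8.png

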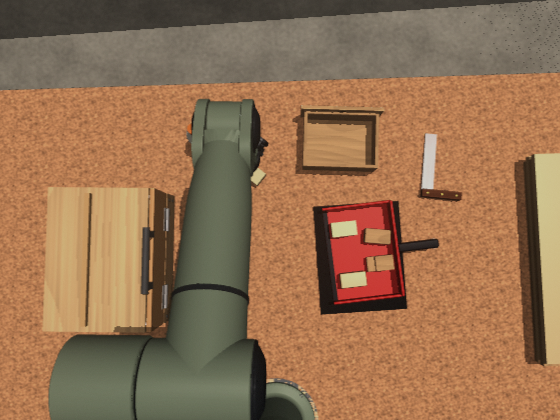

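```bash
python3 -c "
from h import *
c=camera('top'); print(toworld(c,193,129,.16),toworld(c,201,142,.05))"
```

```text
[0.77919346 0.17950206 0.16      ] [0.77052148 0.18082439 0.05      ]
```

Emit:
play_rows:
  increments:
    - [70, -4, 2, 40, 0]
    - [70, -4, 2, 80, 0]
    - [70, -4, 2, 102, 0]
    - [70, -4, 2, 106, 0]
    - [70, -4, 2, 106, 0]
    - [20, -4, 2, 106, 0]
    - [20, -4, 2, 106, 0]
    - [20, -4, 2, 106, 0]
    - [20, -4, 2, 106, 0]
    - [20, -4, 2, 106, 0]

```text
time_s: 15.18
ee_pos: [0.685, 0.0443, 0.0079]
tcp_rot: [[0.623, 0.782, 0.005], [0.782, -0.623, -0.0], [0.003, 0.004, -1.0]]
ft_force: [0.3, -1.1, 6.3]
grip_width: 0.0393
```

Emit:
play_rows:
  increments:
    - [20, 0, 0, 0, 0]
    - [20, 0, 0, 0, 0]
    - [20, 0, 0, -40, 0]
    - [20, 0, 0, -80, 0]
    - [20, 0, 0, -100, 0]
    - [20, 0, 0, -100, 0]

```text
time_s: 15.68
ee_pos: [0.6872, 0.0444, 0.1126]
tcp_rot: [[0.623, 0.782, 0.012], [0.782, -0.623, -0.0], [0.007, 0.009, -1.0]]
ft_force: [0.9, 0.4, 0.7]
grip_width: 0.0387
```

```bash
python3 -c "
from h import *
gopan(.028,.005,.1)
c=camera('top')
W=lambda L,z:[toworld(c,x,y,z) for x,y in L]
def loc(p): d=p[:2]-P; return (d@ex).round(3),(d@ey).round(3)
for u,v in [(344,229),(377,237),(380,264),(353,280)]: print(loc(toworld(c,u,v,.038)))"
```

```text
[ 0.452059  -0.2171751]
shift [-351.2  -20.9   10. ] spin -43.8 | at [0.6872 0.0444 0.1126] yaw 51.4 t 15.68 w 38.7 q [ -2.  38.   2.  54.   0. 126.] F [0.9 0.4 0.7]
(np.float64(0.037), np.float64(-0.067))
(np.float64(-0.049), np.float64(-0.034))
(np.float64(-0.047), np.float64(0.039))
(np.float64(0.031), np.float64(0.073))
```

Emit:
play_rows:
  increments:
    - [20, -350, -21, 3, -44]
    - [20, -350, -21, 3, -44]
    - [20, -350, -21, 3, -44]
    - [20, -350, -21, 3, -44]
    - [20, -350, -21, 3, -44]
    - [20, -350, -21, 3, -44]
    - [20, -350, -21, 3, -44]
    - [20, -350, -21, 3, -44]
    - [20, -350, -21, 3, -44]
    - [20, -350, -21, 3, -44]

```text
time_s: 16.57
ee_pos: [0.4442, -0.2183, 0.101]
tcp_rot: [[-0.089, 0.996, -0.003], [0.996, 0.089, 0.0], [0.001, -0.003, -1.0]]
ft_force: [-0.4, -0.1, -0.9]
grip_width: 0.0392
```

```bash
python3 -c "
from h import *
gopan(.028,.003,.018)"
```

```text
[ 0.4540506 -0.2169921]
shift [ 0.4 10.2 83. ] spin -0.1 | at [ 0.4442 -0.2183  0.101 ] yaw 95.1 t 16.57 w 39.2 q [-35.  21. -29.  40.  -0.  50.] F [-0.4 -0.1 -0.9]
```

Emit:
play_rows:
  increments:
    - [20, 0, 7, 0, 0]
    - [20, 0, 7, 0, 0]
    - [20, 0, 7, 0, 0]

```text
time_s: 16.82
ee_pos: [0.4561, -0.2146, 0.1017]
tcp_rot: [[-0.097, 0.995, 0.0], [0.995, 0.097, 0.0], [0.0, 0.0, -1.0]]
ft_force: [0.6, 0.1, -1.4]
grip_width: 0.0396
```

```bash
python3 -c "
from h import *
c=shot('wrist','w9.png')
gopan(.028,.003,.018)"
```

```text
[ 0.4540506 -0.2169921]
shift [-2.4 -2.1 83.7] spin 0.4 | at [ 0.4559 -0.2144  0.1017] yaw 95.6 t 16.87 w 39.1 q [-34.  21. -28.  40.   0.  51.] F [0.3 0.1 0.1]
```

View pics/w9.png

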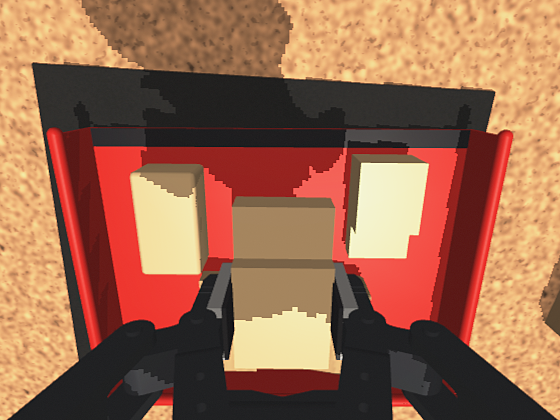

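Emit:
play_rows:
  increments:
    - [20, -1, -1, 40, 0]
    - [20, -1, -1, 75, 0]
    - [20, -1, -1, 82, 0]
    - [20, -1, -1, 83, 0]
    - [20, -1, -1, 83, 0]
    - [50, -1, -1, 83, 0]
    - [50, -1, -1, 83, 0]
    - [50, -1, -1, 83, 0]
    - [50, -1, -1, 45, 0]
    - [50, -1, -1, -30, 0]

```text
time_s: 17.7
ee_pos: [0.452, -0.2152, 0.0979]
tcp_rot: [[-0.094, 0.996, -0.005], [0.996, 0.094, 0.003], [0.004, -0.004, -1.0]]
ft_force: [0.6, -0.2, 0.9]
grip_width: 0.05
```

```bash
python3 -c "
from h import *
c=shot('wrist','w10.png')
gopan(-.118,.0,.06)"
```

```text
[ 0.470397  -0.3621044]
shift [-144.1   -0.7   47.7] spin 0.2 | at [ 0.4571 -0.2184  0.107 ] yaw 95.4 t 17.75 w 49.9 q [-34.  21. -28.  41.   0.  51.] F [ 1.9 -0.9  5.2]
```

View pics/w10.png

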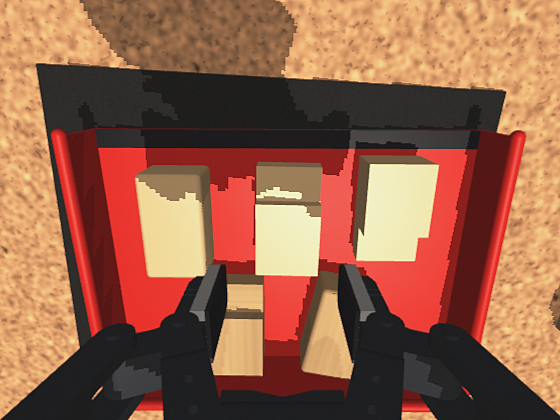

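```bash
python3 -c "
from h import *
go(.46,.275,.33,178.1)"
```

```text
shift [ 489.8   51.  -225.2] spin -82.7 | at [ 0.4571 -0.2184  0.107 ] yaw 95.4 t 17.75 w 49.9 q [-34.  21. -28.  41.   0.  51.] F [ 1.9 -0.9  5.2]
```

Emit:
play_rows:
  increments:
    - [50, 20, 0, -40, -7]
    - [50, 60, 6, -75, -14]
    - [50, 490, 51, -225, -82.7]
    - [50, 490, 51, -225, -82.7]
    - [50, 490, 51, -225, -82.7]
    - [50, 490, 51, -225, -82.7]
    - [50, 490, 51, -225, -82.7]
    - [50, 490, 51, -225, -82.7]
    - [50, 490, 51, -225, -82.7]
    - [50, 490, 51, -225, -82.7]

```text
time_s: 18.58
ee_pos: [0.4569, 0.1484, 0.2788]
tcp_rot: [[-0.975, 0.224, 0.002], [0.224, 0.975, 0.0], [-0.002, 0.001, -1.0]]
ft_force: [1.2, -1.3, -0.1]
grip_width: 0.0499
```

```bash
python3 -c "
from h import *
go(.46,.275,.33,178.1)"
```

```text
shift [ 25.1 124.1 -51.2] spin -11.0 | at [0.4569 0.1484 0.2788] yaw 167.1 t 18.58 w 49.9 q [  9.   9. -16.  64.  -0.  22.] F [ 1.2 -1.3 -0.1]
```

Emit:
play_rows:
  increments:
    - [50, 5, 25, -51, -5]
    - [50, 25, 124, -51, -11]
    - [50, 25, 124, -51, -11]
    - [50, 25, 124, -51, -11]
    - [50, 25, 124, -51, -11]
    - [50, 25, 124, -51, -11]
    - [50, 25, 124, -51, -11]

```text
time_s: 19.17
ee_pos: [0.461, 0.2723, 0.3281]
tcp_rot: [[-0.999, 0.04, 0.0], [0.04, 0.999, -0.0], [-0.0, -0.0, -1.0]]
ft_force: [1.3, -0.6, 0.2]
grip_width: 0.05
```

```bash
python3 -c "
from h import *
c=shot('wrist','w11.png')
go(.46,.275,.226,178.1)
print(topix(c,[.4597,.2752,.253]),topix(c,[.535,.2727,.253]))"
```

```text
shift [  1.2   3.1 102. ] spin -0.4 | at [0.4611 0.2719 0.328 ] yaw 177.7 t 19.22 w 50.2 q [23. 15. -3. 73. -0. 25.] F [-0.5  1.2  0.4]
[286.5879105  218.84659694] [286.80305499 315.53533661]
```

View pics/w11.png

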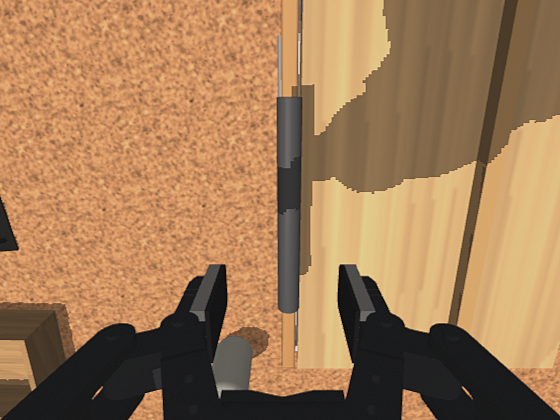

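Emit:
play_rows:
  increments:
    - [50, 0, 3, 40, 0]
    - [50, 0, 3.5, 80, 0]
    - [50, 0, 3.5, 98, 0]
    - [50, 0, 3.5, 101, 0]
    - [50, 0, 3.5, 101, 0]
    - [8, 0, 3.5, 101, 0]
    - [8, 0, 3.5, 101, 0]
    - [8, 0, 3.5, 101, 0]
    - [8, 0, 3.5, 101, 0]
    - [8, 0, 3.5, 101, 0]
  squeeze: 20

```text
time_s: 20.05
ee_pos: [0.4628, 0.2766, 0.2289]
tcp_rot: [[-0.999, 0.04, 0.004], [0.04, 0.999, 0.001], [-0.004, 0.001, -1.0]]
ft_force: [-0.6, -0.3, 6.6]
grip_width: 0.0153
```

Emit:
play_rows:
  increments:
    - [8, 0, 0, 0, 0]
    - [8, 0, 0, 0, 0]

```text
time_s: 20.22
ee_pos: [0.4628, 0.2766, 0.2289]
tcp_rot: [[-0.999, 0.04, 0.004], [0.04, 0.999, 0.001], [-0.004, 0.001, -1.0]]
ft_force: [-0.6, -1.4, 5.8]
grip_width: 0.0151
```

```bash
python3 -c "
from h import *
s=monitor.sense();print(s['ee_pos'],s['grip_width'],s['ft_force'])
for t in np.linspace(0,.75,10): print((-160*np.sin(t)).round(1),(160-160*np.cos(t)).round(1))"
```

```text
[0.46277632 0.27661981 0.22891097] 0.015064634353423718 [-0.61800193 -1.4203539   5.79344042]
-0.0 0.0
-13.3 0.6
-26.5 2.2
-39.6 5.0
-52.4 8.8
-64.8 13.7
-76.7 19.6
-88.1 26.5
-98.9 34.3
-109.1 42.9
```

Emit:
play_rows:
  increments:
    - [8, 0, -13.3, 0.6, 0]
    - [8, 0, -26.5, 2.2, 0]
    - [8, 0, -39.6, 5, 0]
    - [8, 0, -52.4, 8.8, 0]
    - [8, 0, -64.8, 13.7, 0]
    - [8, 0, -76.7, 19.6, 0]
    - [8, 0, -88, 26.5, 0]
    - [8, 0, -98, 33.5, 0]
    - [8, 0, -106, 41, 0]
    - [8, 0, -108, 43, 0]

```text
time_s: 21.05
ee_pos: [0.458, 0.1711, 0.1854]
tcp_rot: [[-0.999, 0.04, 0.002], [0.04, 0.999, 0.011], [-0.002, 0.011, -1.0]]
ft_force: [-4.4, 15.1, 29.7]
grip_width: 0.0151
```

Emit:
play_rows:
  increments:
    - [8, 0, 0, 0, 0]
    - [8, 0, 0, 0, 0]

```text
time_s: 21.22
ee_pos: [0.458, 0.1711, 0.1855]
tcp_rot: [[-0.999, 0.039, 0.002], [0.039, 0.999, 0.008], [-0.002, 0.008, -1.0]]
ft_force: [1.0, 11.9, 14.4]
grip_width: 0.0153
```

Pressing on its stop. Release and lift, then look.

Emit:
play_rows:
  increments:
    - [40, 0, 0, 0, 0]
    - [40, 0, 0, 0, 0]
    - [40, 0, 0, 0, 0]
    - [40, 0, 0, -30, 0]
    - [40, 0, 0, -70, 0]
    - [40, 0, 0, -100, 0]
    - [40, 0, -40, -120, 7]
    - [40, 0, -80, -120, 14]
    - [40, 0, -80, -120, 14]

```text
time_s: 21.97
ee_pos: [0.4537, 0.0832, 0.3044]
tcp_rot: [[-0.957, 0.29, -0.0], [0.29, 0.957, -0.004], [-0.001, -0.004, -1.0]]
ft_force: [0.1, -0.4, -0.4]
grip_width: 0.0398
```

```bash
python3 -c "
from h import *
c=shot('scene','s12.png');shot('top','t12.png')
gopan(-.118,0,.15)"
```

```text
[ 0.470397  -0.3621044]
shift [-143.9 -425.6  153.2] spin 68.4 | at [0.4532 0.0868 0.3031] yaw 163.6 t 22.07 w 39.9 q [  2.   7. -16.  68.  -0.  18.] F [-0.4  0.1 -0. ]
```

View pics/s12.png

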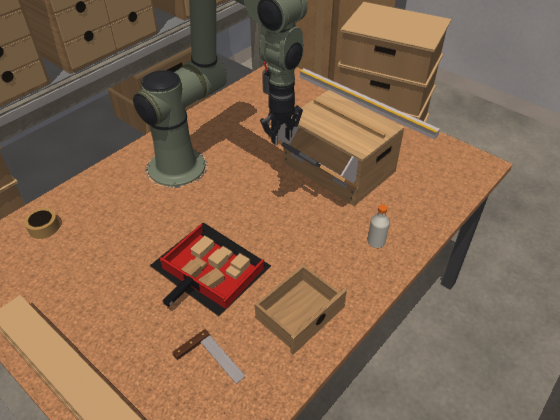

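View pics/t12.png

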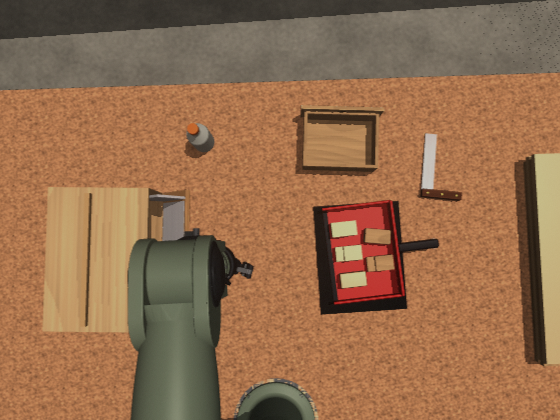

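Emit:
play_rows:
  increments:
    - [60, -144, -426, 150, 68.4]
    - [60, -144, -426, 150, 68.4]
    - [60, -144, -426, 150, 68.4]
    - [60, -144, -426, 150, 68.4]
    - [60, -144, -426, 150, 68.4]
    - [60, -144, -426, 150, 68.4]
    - [60, -144, -426, 150, 68.4]
    - [60, -144, -426, 150, 68.4]
    - [60, -144, -426, 150, 68.4]
    - [60, -144, -426, 150, 68.4]

```text
time_s: 22.9
ee_pos: [0.4701, -0.3065, 0.1699]
tcp_rot: [[-0.09, 0.996, -0.002], [0.996, 0.09, 0.002], [0.002, -0.002, -1.0]]
ft_force: [0.9, 0.7, 0.2]
grip_width: 0.0599
```

```bash
python3 -c "
from h import *
gopan(-.118,0,.14)"
```

```text
[ 0.470397  -0.3621044]
shift [-55.4  -4.6  29.8] spin -0.0 | at [ 0.4701 -0.3065  0.1699] yaw 95.2 t 22.9 w 59.9 q [-41.  23. -15.  53.   0.  44.] F [0.9 0.7 0.2]
```

Emit:
play_rows:
  increments:
    - [60, -52, -4, 29, 0]
    - [60, -52, -4, 29, 0]
    - [60, -52, -4, 29, 0]
    - [60, -52, -4, 29, 0]
    - [60, -52, -4, 29, 0]

```text
time_s: 23.32
ee_pos: [0.4714, -0.3565, 0.1427]
tcp_rot: [[-0.095, 0.995, -0.001], [0.995, 0.095, 0.002], [0.002, -0.001, -1.0]]
ft_force: [0.0, 0.4, -0.0]
grip_width: 0.0599
```

```bash
python3 -c "
from h import *
c=shot('wrist','w13.png')
gopan(-.118,0,.029)
q=P-.118*ex; print(topix(c,[*q,.059]))
q=P-.2*ex; print(topix(c,[*q,.059]))
q=P-.094*ex; print(topix(c,[*q,.053]))"
```

```text
[ 0.470397  -0.3621044]
shift [ -5.5  -1.9 114.3] spin 0.3 | at [ 0.4718 -0.3566  0.1433] yaw 95.5 t 23.37 w 60.0 q [-44.  27. -12.  51.   0.  40.] F [1.  0.5 0.3]
[280.65838768 223.30361896]
[280.39717578 323.52103417]
[280.7831399 187.4062813]
```

View pics/w13.png

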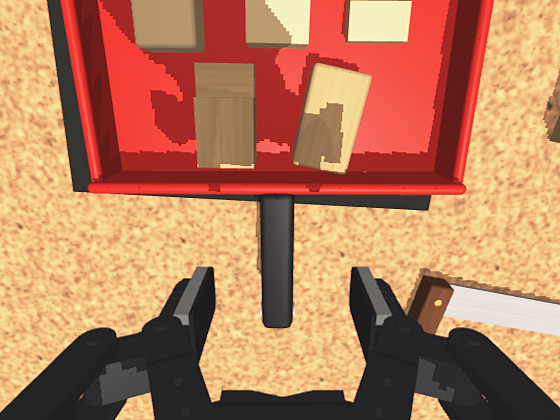

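```bash
python3 -c "
from h import *
c=camera('wrist');c['s']=monitor.sense()
R=c['s']['tcp_rot']
for p in [(417,272),(408,325),(440,345)]:
  w=toworld(c,*p,.02); print(w,R.T@(w-c['s']['ee_pos']))"
```

```text
[ 0.5923116  -0.41119584  0.02      ] [-0.06565461  0.11457432  0.12370182]
[ 0.59592841 -0.46482681  0.02      ] [-0.11938615  0.11306329  0.12369098]
[ 0.62987271 -0.48359141  0.02      ] [-0.14130045  0.14506468  0.12369462]
```

Emit:
play_rows:
  increments:
    - [60, -5, -3.5, 40, 0]
    - [60, -5, -3.5, 80, 0]
    - [60, -5, -3.5, 108, 0]
    - [60, -5, -3.5, 114, 0]
    - [60, -5, -3.5, 114, 0]
    - [10, -5, -3.5, 114, 0]
    - [10, -5, -3.5, 114, 0]
    - [10, -5, -3.5, 114, 0]
    - [10, -5, -3.5, 114, 0]
    - [10, -5, -3.5, 114, 0]
  squeeze: 120

```text
time_s: 24.25
ee_pos: [0.4697, -0.3651, 0.0319]
tcp_rot: [[-0.093, 0.996, 0.003], [0.996, 0.093, -0.003], [-0.003, 0.002, -1.0]]
ft_force: [-1.2, 2.0, 7.0]
grip_width: 0.022
```

Emit:
play_rows:
  increments:
    - [10, 0, 0, 0, 0]
    - [10, 0, 0, 0, 0]
    - [10, 0, 0, -3, 0]
    - [10, 0, 0, -8, 0]
    - [10, 0, 0, -16, 0]
    - [10, 0, 0, -25, 0]
    - [10, 0, 0, -25, 0]

```text
time_s: 24.83
ee_pos: [0.4694, -0.3648, 0.0563]
tcp_rot: [[-0.093, 0.996, 0.002], [0.996, 0.093, -0.002], [-0.002, 0.002, -1.0]]
ft_force: [1.7, -0.6, -4.5]
grip_width: 0.0222
```

```bash
python3 -c "
from h import *
c=shot('wrist','w14.png');shot('scene','s14.png')
go(0,0,0,95)"
```

```text
shift [ 406.3 -433.    53.9] spin 0.3 | at [ 0.4688 -0.3643  0.0548] yaw 95.3 t 24.93 w 22.0 q [-45.  33. -17.  40.  -0.  40.] F [ 0.  -0.8 -5.5]
```

View pics/s14.png

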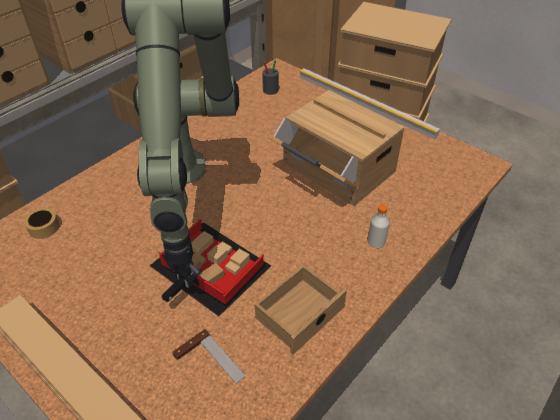

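View pics/w14.png

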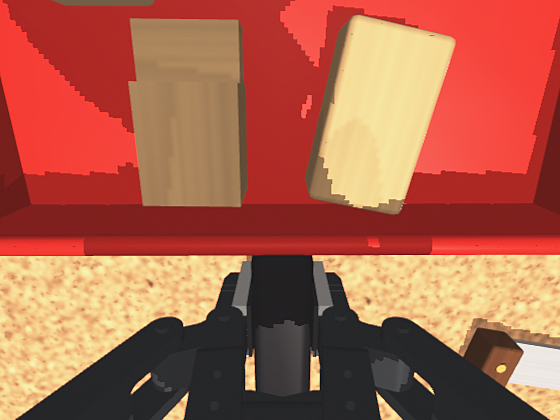

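Emit:
play_rows:
  increments:
    - [10, 0, 0, -8, 0]
    - [10, 0, 0, -24, 0]
    - [10, 0, 0, -48, 0]
    - [10, 5, 0, -78, 0]
    - [10, 14, 0, -110, 0]
    - [10, 28, 0, -142, 0]
    - [10, 46, 0, -174, 0]
    - [10, 64, 0, -204, 0]
    - [10, 74, 0, -226, 0]
    - [10, 78, 0, -236, 0]

```text
time_s: 25.77
ee_pos: [0.4617, -0.2852, 0.2939]
tcp_rot: [[-0.094, 0.996, 0.003], [0.996, 0.094, -0.002], [-0.002, 0.003, -1.0]]
ft_force: [0.5, -0.5, -5.6]
grip_width: 0.022
```

```bash
python3 -c "
from h import *
c=shot('wrist','w15.png');shot('scene','s15.png')
go(.454,.06,.31,88.1)"
```

```text
shift [345.5  24.6 -18.9] spin 7.3 | at [ 0.4619 -0.2864  0.292 ] yaw 95.4 t 25.87 w 21.8 q [-40.  16.  -6.  68.  -0.  45.] F [ 0.4  0.2 -5.1]
```

View pics/s15.png

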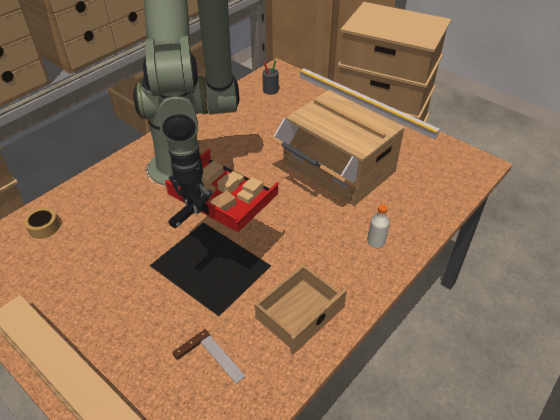

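View pics/w15.png

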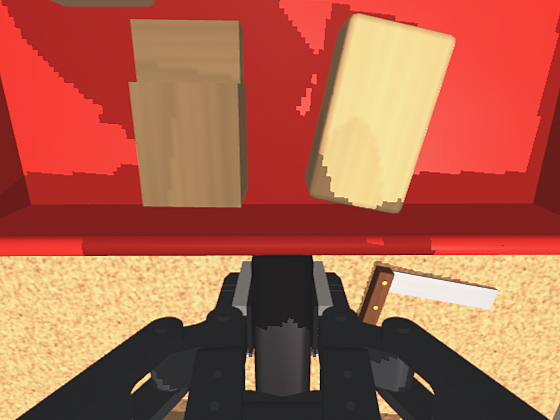

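Emit:
play_rows:
  increments:
    - [10, 8, 0, -2, 0.5]
    - [10, 24, 1, -4, 1.2]
    - [10, 48, 3, -8, 2]
    - [10, 80, 6, -12, 3]
    - [10, 114, 9, -16, 4]
    - [10, 148, 12, -18, 5]
    - [10, 182, 15, -18, 6]
    - [10, 214, 17, -18, 6.5]
    - [10, 240, 19, -18, 7]
    - [10, 256, 20, -18, 7]

```text
time_s: 26.7
ee_pos: [0.4556, -0.0269, 0.3058]
tcp_rot: [[0.028, 1.0, -0.005], [1.0, -0.028, 0.002], [0.002, -0.005, -1.0]]
ft_force: [0.2, -0.7, -5.4]
grip_width: 0.0224
```

```bash
python3 -c "
from h import *
shot('scene','s16.png')
go(.454,.06,.31,88.1)"
```

```text
shift [85.  -3.6 -3.8] spin 0.4 | at [ 0.4554 -0.025   0.3058] yaw 88.5 t 26.75 w 22.4 q [-13.   6. -16.  68.   0.  79.] F [-1.8  3.1 -5. ]
```

View pics/s16.png

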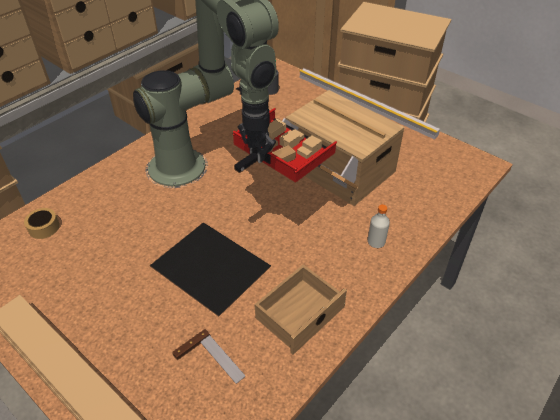

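Emit:
play_rows:
  increments:
    - [10, 6, 0, 0, 0]
    - [10, 18, -1, 0, 0]
    - [10, 34, -2, 0, 0.3]
    - [10, 54, -3, 0, 0.4]
    - [10, 74, -3.5, 2, 0.4]
    - [10, 89, -3.5, 6, 0.4]
    - [10, 96, -3.5, 9, 0.4]
    - [10, 98, -3.5, 10, 0.4]
    - [10, 98, -3.5, 10, 0.4]
    - [10, 98, -3.5, 10, 0.4]

```text
time_s: 27.58
ee_pos: [0.4565, 0.0678, 0.2976]
tcp_rot: [[0.037, 0.999, -0.001], [0.999, -0.037, -0.001], [-0.001, -0.001, -1.0]]
ft_force: [0.0, -0.5, -5.3]
grip_width: 0.0223
```

```bash
python3 -c "
from h import *
shot('scene','s17.png');shot('wrist','w17.png');shot('top','t17.png')
go(.454,.073,.295,88.1)
i=cv2.imread('pics/s17.png')
cv2.imwrite('pics/s17a.png',cv2.resize(i[70:220,210:420],None,fx=3.7,fy=3.7,interpolation=cv2.INTER_CUBIC))"
```

```text
shift [ 5.1 -3.   3.2] spin -0.3 | at [0.4568 0.0678 0.2982] yaw 87.8 t 27.73 w 22.4 q [ -1.   7. -16.  67.  -0.  91.] F [ 0.6  0.2 -5. ]
```

View pics/s17a.png

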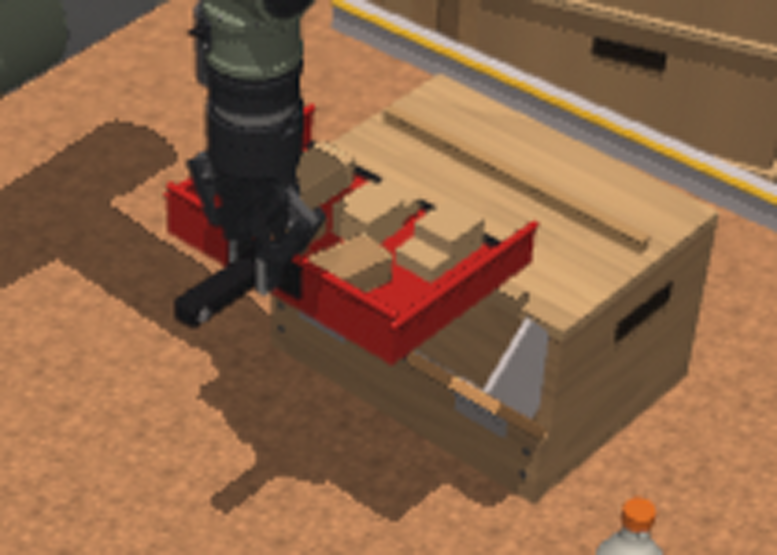

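View pics/t17.png

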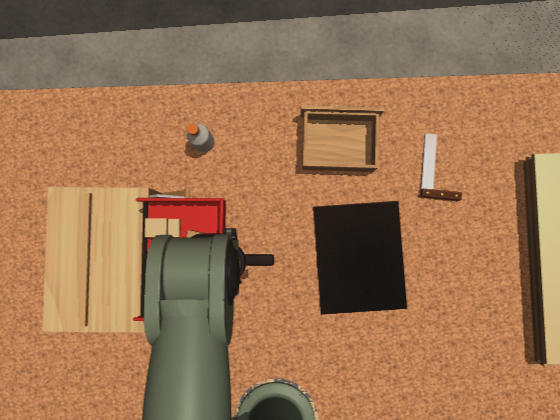

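View pics/w17.png

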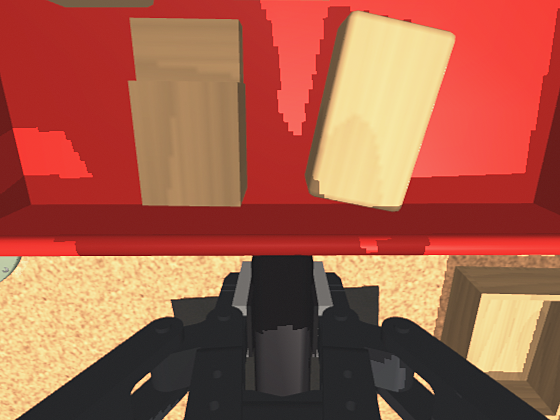

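Emit:
play_rows:
  increments:
    - [10, 2, -3, 2, 0]
    - [10, 2, -3, 2, 0]
    - [10, 2, -3, 2, 0]
  squeeze: 50

```text
time_s: 27.98
ee_pos: [0.4535, 0.0706, 0.296]
tcp_rot: [[0.036, 0.999, -0.0], [0.999, -0.036, -0.0], [-0.0, -0.0, -1.0]]
ft_force: [-0.8, 0.4, -5.0]
grip_width: 0.0223
```

```bash
python3 -c "
from h import *
shot('wrist','w18.png')
a=cv2.imread('pics/w17.png').astype(int);b=cv2.imread('pics/w18.png').astype(int);print(abs(a-b).mean(), abs(a-b)[230:260].mean())"
```

```text
3.550483276643991 3.9293055555555556
```

Emit:
play_rows:
  increments:
    - [10, 0, 0, 0, 0]
    - [10, 0, 0, 0, 0]
  squeeze: 30

```text
time_s: 28.2
ee_pos: [0.4538, 0.0707, 0.2962]
tcp_rot: [[0.036, 0.999, 0.0], [0.999, -0.036, -0.0], [-0.0, 0.0, -1.0]]
ft_force: [-0.0, 0.7, -5.5]
grip_width: 0.0218
```

```bash
python3 -c "
from h import *
shot('wrist','w19.png')
a=cv2.imread('pics/w18.png').astype(int);b=cv2.imread('pics/w19.png').astype(int);print(abs(a-b).mean(), abs(a-b)[230:260].mean())"
```

```text
1.2830711451247165 1.4708730158730159
```

View pics/w19.png

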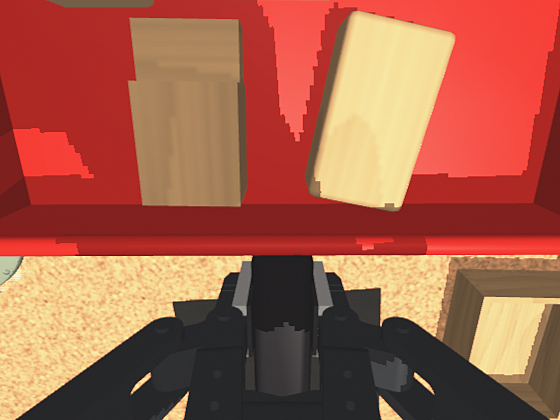

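Still rigid at 30 N. Now the minimum.

Emit:
play_rows:
  increments:
    - [10, 0, 0, 0, 0]
    - [10, 0, 0, 0, 0]
    - [10, 0, 0, 0, 0]
  squeeze: 20

```text
time_s: 28.5
ee_pos: [0.4538, 0.0708, 0.2961]
tcp_rot: [[0.036, 0.999, 0.0], [0.999, -0.036, -0.0], [-0.0, 0.0, -1.0]]
ft_force: [0.2, 1.2, -5.0]
grip_width: 0.022
```

```bash
python3 -c "
from h import *
shot('wrist','w20.png')
a=cv2.imread('pics/w19.png').astype(int);b=cv2.imread('pics/w20.png').astype(int);print(abs(a-b).mean(), abs(a-b)[230:260].mean())"
```

```text
0.7348979591836735 0.8726190476190476
```

View pics/w20.png

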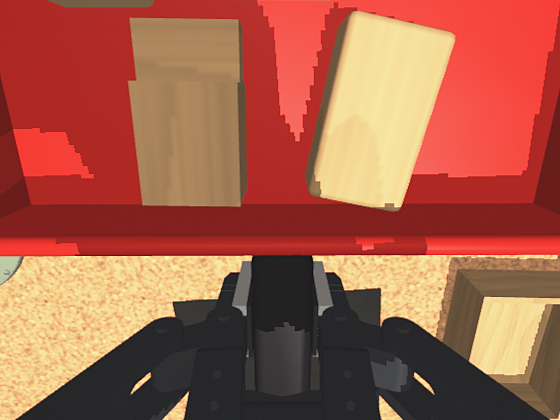

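Emit:
play_rows:
  increments:
    - [18, 0, 0, 0, 0]
    - [18, 0, 0, 0, 0]
    - [20, 0, 0, 0, 0]
    - [20, 0, 0, 0, 0]

```text
time_s: 28.88
ee_pos: [0.4538, 0.0708, 0.2961]
tcp_rot: [[0.036, 0.999, -0.0], [0.999, -0.036, -0.0], [-0.0, -0.0, -1.0]]
ft_force: [-0.5, -0.2, -4.4]
grip_width: 0.0224
```

```bash
python3 -c "
from h import *
shot('wrist','w21.png');s=monitor.sense();print(s['grip_width'],s['ft_force'],s['ft_torque'])
a=cv2.imread('pics/w19.png').astype(int);b=cv2.imread('pics/w21.png').astype(int);print(abs(a-b).mean(), abs(a-b)[230:260].mean())"
```

```text
0.022149660818271057 [-0.03439852 -0.58829743 -5.83415258] [-0.49106252 -0.0100424   0.02849285]
0.7669033446712018 0.9483730158730159
```

Emit:
play_rows:
  increments:
    - [21.5, 0, 0, 0, 0]
    - [21.5, 0, 0, 0, 0]
    - [21.5, 0, 0, 0, 0]

```text
time_s: 29.18
ee_pos: [0.4537, 0.0708, 0.2961]
tcp_rot: [[0.036, 0.999, -0.0], [0.999, -0.036, -0.0], [-0.0, -0.0, -1.0]]
ft_force: [0.0, 0.5, -4.9]
grip_width: 0.0222
```

```bash
python3 -c "
from h import *
shot('wrist','w21.png');s=monitor.sense();print(s['grip_width'],s['ft_force'],s['ft_torque'])
a=cv2.imread('pics/w19.png').astype(int);b=cv2.imread('pics/w21.png').astype(int);print(abs(a-b).mean(), abs(a-b)[230:260].mean())"
```

```text
0.021995420814851934 [-0.27486067  0.945932   -5.6439212 ] [-0.51343386  0.04943476  0.04514001]
0.7933545918367347 0.8651388888888889
```

Emit:
play_rows:
  increments:
    - [22.3, 0, 0, 0, 0]
    - [22.3, 0, 0, 0, 0]
    - [22.3, 0, 0, 0, 0]

```text
time_s: 29.48
ee_pos: [0.4537, 0.0708, 0.2961]
tcp_rot: [[0.036, 0.999, -0.0], [0.999, -0.036, -0.0], [-0.0, -0.0, -1.0]]
ft_force: [-0.5, 0.1, -5.2]
grip_width: 0.0222
```

```bash
python3 -c "
from h import *
shot('wrist','w22.png');s=monitor.sense();print(s['grip_width'],s['ft_force'],s['ft_torque'])
a=cv2.imread('pics/w19.png').astype(int);b=cv2.imread('pics/w22.png').astype(int);print(abs(a-b).mean(), abs(a-b)[230:260].mean())"
```

```text
0.022824571551893963 [-0.67294962  0.02155351 -5.5312013 ] [-0.48166957  0.01345706 -0.00637634]
1.3268126417233561 1.8651785714285714
```

Emit:
play_rows:
  increments:
    - [22.6, 0, 0, 0, 0]
    - [22.6, 0, 0, 0, 0]

```text
time_s: 29.7
ee_pos: [0.4538, 0.0707, 0.2961]
tcp_rot: [[0.036, 0.999, -0.0], [0.999, -0.036, -0.0], [-0.0, -0.0, -1.0]]
ft_force: [-0.2, 0.3, -5.4]
grip_width: 0.023
```

```bash
python3 -c "
from h import *
shot('wrist','w23.png');s=monitor.sense();print(s['grip_width'],s['ft_force'],s['ft_torque'])
a=cv2.imread('pics/w19.png').astype(int);b=cv2.imread('pics/w23.png').astype(int);print(abs(a-b).mean(), abs(a-b)[230:260].mean())"
```

```text
0.02262700084317469 [-0.23146728  0.31010307 -4.80224848] [-0.47846425 -0.03599679 -0.00479927]
1.518721655328798 2.352162698412698
```

View pics/w23.png

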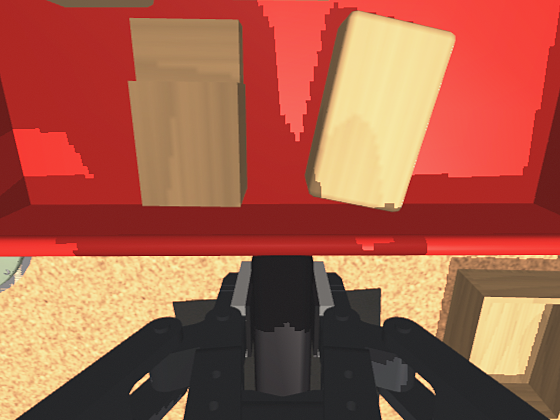

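Emit:
play_rows:
  increments:
    - [22.9, 0, 0, 0, 0]
    - [22.9, 0, 0, 0, 0]

```text
time_s: 29.92
ee_pos: [0.4538, 0.0707, 0.2961]
tcp_rot: [[0.036, 0.999, 0.0], [0.999, -0.036, -0.0], [-0.0, 0.0, -1.0]]
ft_force: [0.8, 0.7, -5.2]
grip_width: 0.0231
```

```bash
cat >> h.py <<'E'
def edge(fn):
    b=cv2.imread('pics/'+fn).astype(int); r=b[:,190:215,2].mean(1)-b[:,190:215,1].mean(1)
    return [(i,int(r[i])) for i in range(180,300) if abs(r[i]-r[i-1])>18]
E
python3 -c "
from h import *
shot('wrist','w24.png');s=monitor.sense();print(s['grip_width'],s['ft_force'],s['ft_torque'])
for f in ['w19.png','w22.png','w23.png','w24.png']: print(edge(f))"
```

```text
0.023116492574024605 [-0.62711996 -0.23336439 -4.42356372] [-0.51761491  0.03841035 -0.04474078]
[(206, 71), (207, 102), (256, 32)]
[(206, 64), (207, 95), (256, 30)]
[(206, 63), (207, 94), (256, 28)]
[(206, 61), (207, 93), (256, 27)]
```

Emit:
play_rows:
  increments:
    - [23.2, 0, 0, 0, 0]
    - [23.2, 0, 0, 0, 0]
    - [23.4, 0, 0, 0, 0]
    - [23.4, 0, 0, 0, 0]

```text
time_s: 30.3
ee_pos: [0.4539, 0.0711, 0.2962]
tcp_rot: [[0.036, 0.999, 0.0], [0.999, -0.036, 0.001], [0.001, 0.0, -1.0]]
ft_force: [-0.2, 1.2, -2.9]
grip_width: 0.0234
```

```bash
python3 -c "
from h import *
shot('wrist','w25.png');s=monitor.sense();print(s['grip_width'],s['ft_force'],s['ft_torque'])
for f in ['w24.png','w25.png']: print(edge(f))"
```

```text
0.023310686593145714 [-0.96190398  1.37822092 -4.44039951] [ 0.12761095  0.07479927 -0.00819779]
[(206, 61), (207, 93), (256, 27)]
[(221, 131), (227, 116), (228, 94), (247, 68), (248, 22)]
```

```bash
python3 -c "
from h import *
shot('scene','s26.png')
i=cv2.imread('pics/s26.png')
cv2.imwrite('pics/s26a.png',cv2.resize(i[70:220,210:420],None,fx=3.7,fy=3.7,interpolation=cv2.INTER_CUBIC))
s=monitor.sense();print(s['time_s'],s['ft_force'])"
```

```text
30.4 [ 1.30308036  0.82037503 -3.56965448]
```

View pics/s26a.png

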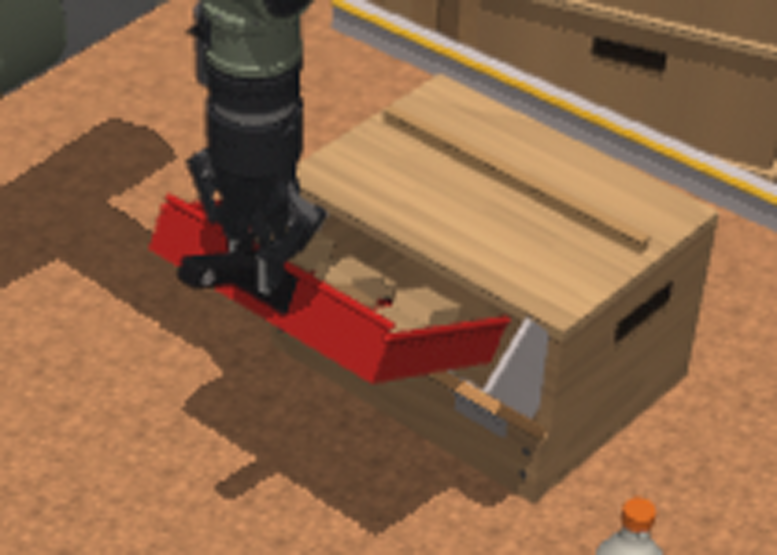

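View pics/w25.png

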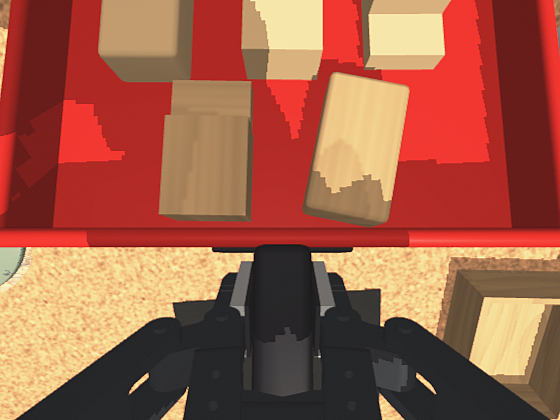

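Emit:
play_rows:
  increments:
    - [23.3, 0, 0, -5, 0]
    - [23.3, 0, 0, -12, 0]
    - [23.3, 0, 0, -20, 0]
    - [23.3, 0, 0, -20, 0]

```text
time_s: 30.73
ee_pos: [0.4547, 0.0705, 0.3181]
tcp_rot: [[0.036, 0.999, 0.003], [0.999, -0.036, -0.001], [-0.0, 0.003, -1.0]]
ft_force: [0.6, 0.3, -4.1]
grip_width: 0.0233
```

```bash
python3 -c "
from h import *
shot('scene','s27.png');shot('wrist','w27.png')
i=cv2.imread('pics/s27.png')
cv2.imwrite('pics/s27a.png',cv2.resize(i[70:220,210:420],None,fx=3.7,fy=3.7,interpolation=cv2.INTER_CUBIC))
s=monitor.sense();print(s['time_s'],s['ft_force'],s['ft_torque'],s['grip_width'])"
```

```text
30.8333 [ 0.08240075  0.36194667 -1.805648  ] [ 0.02008405  0.01794563 -0.09508785] 0.023696736119139507
```

View pics/s27a.png

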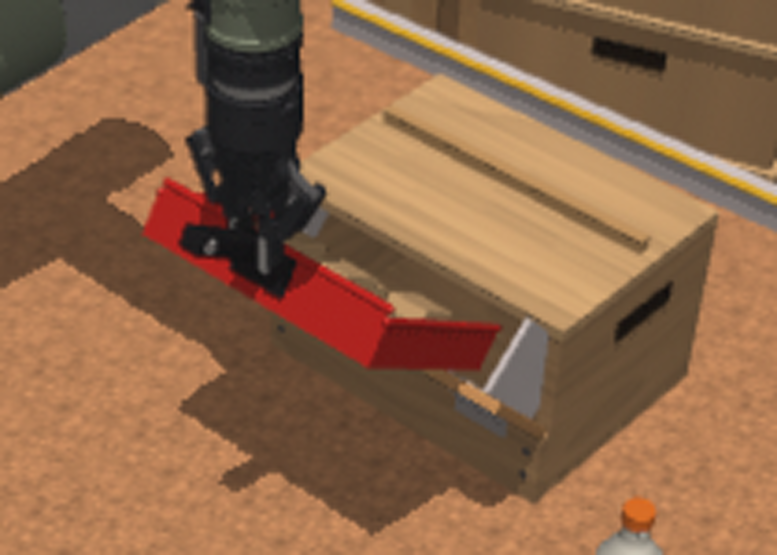

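View pics/w27.png

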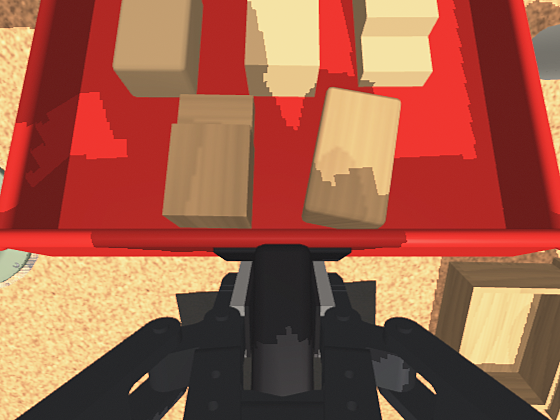

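Emit:
play_rows:
  increments:
    - [23.2, 0, 0, -6, 0]
    - [23.2, 0, 0, -14, 0]
    - [23.2, 0, 0, -22, 0]
    - [23.2, 0, 0, -22, 0]

```text
time_s: 31.17
ee_pos: [0.4546, 0.0707, 0.3401]
tcp_rot: [[0.036, 0.999, 0.003], [0.999, -0.036, -0.0], [-0.0, 0.003, -1.0]]
ft_force: [0.8, -0.8, -4.1]
grip_width: 0.0236
```

```bash
python3 -c "
from h import *
shot('scene','s28.png');shot('wrist','w28.png')
i=cv2.imread('pics/s28.png')
cv2.imwrite('pics/s28a.png',cv2.resize(i[70:220,210:420],None,fx=3.7,fy=3.7,interpolation=cv2.INTER_CUBIC))
s=monitor.sense();print(s['time_s'],s['ft_force'],s['ft_torque'],s['grip_width'])"
```

```text
31.2667 [-0.22563829  0.91510621 -2.49031822] [-0.11098492 -0.07045052 -0.07584755] 0.02369785233499696
```

View pics/s28a.png

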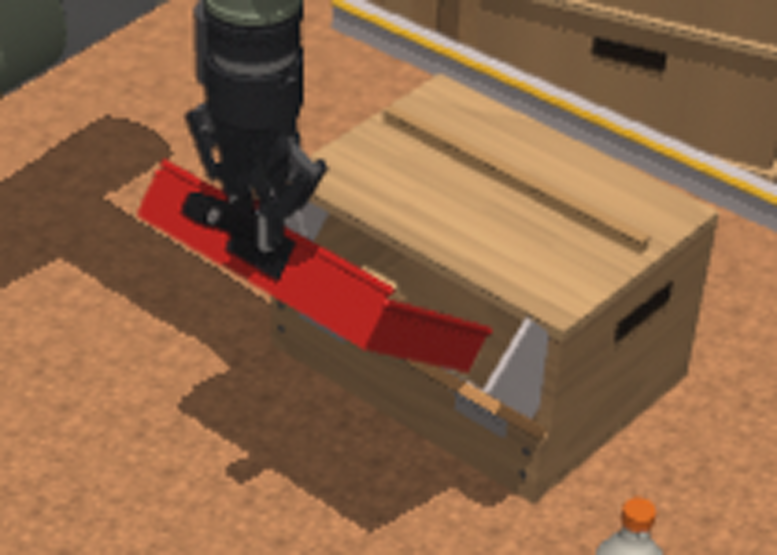

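View pics/w28.png

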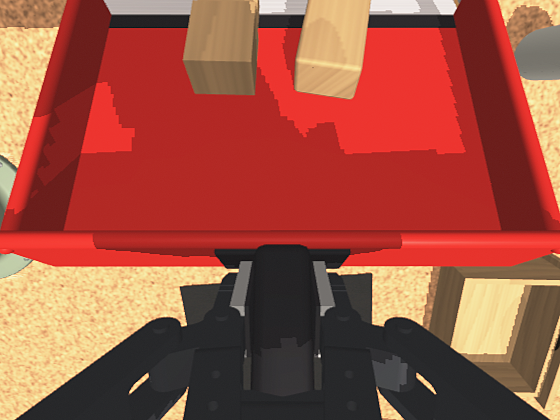

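Emit:
play_rows:
  increments:
    - [23.2, 0, 0, -5, 0]
    - [23.2, 0, 0, -10, 0]
    - [23.2, 0, 0, -16, 0]
    - [23.2, 0, 0, -16, 0]
    - [23.2, 0, 0, -16, 0]
    - [23.2, 0, 0, -16, 0]

```text
time_s: 31.77
ee_pos: [0.4538, 0.0708, 0.3541]
tcp_rot: [[0.036, 0.999, 0.0], [0.999, -0.036, 0.0], [0.0, 0.0, -1.0]]
ft_force: [-0.4, 0.1, -2.9]
grip_width: 0.0236
```

```bash
python3 -c "
from h import *
shot('scene','s29.png');shot('wrist','w29.png')
i=cv2.imread('pics/s29.png')
cv2.imwrite('pics/s29a.png',cv2.resize(i[70:220,210:420],None,fx=3.7,fy=3.7,interpolation=cv2.INTER_CUBIC))
s=monitor.sense();print(s['time_s'],s['ft_force'],s['ft_torque'],s['grip_width'])"
```

```text
31.8667 [ 0.27562221 -0.15238914 -3.65105571] [-0.14410174 -0.00740933  0.00251345] 0.023483789087513078
```

View pics/s29a.png

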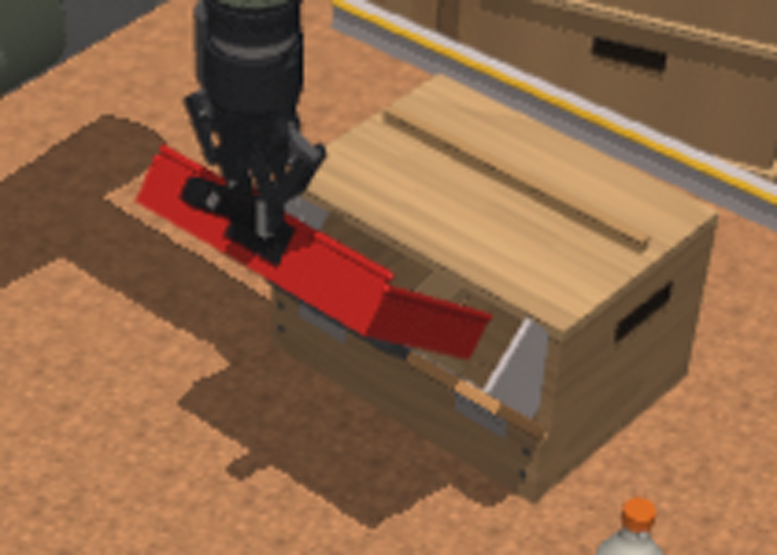

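View pics/w29.png

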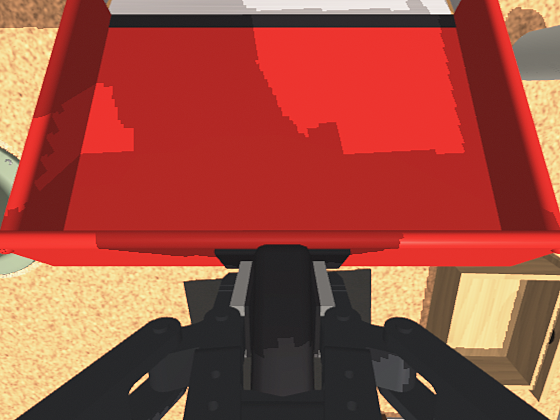

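```bash
python3 -c "
from h import *
c=shot('wrist','w30.png');R=c['s']['tcp_rot'];p=c['s']['ee_pos']
for th in (.5,.6,.65,.7,.75,.8):
  def pt(x,y,z): 
    X=x*np.cos(th)+z*np.sin(th); Z=-x*np.sin(th)+z*np.cos(th)
    return topix(c,p+R@np.array([X,y,-.019-Z])).round(0)
  print(th,pt(.208,-.125,-.04),pt(.208,.125,-.04),'wall top back',pt(.024,.125,.005),'handle end top',pt(-.086,0,.011))
"
```

```text
0.5 [ 82. -49.] [483. -49.] wall top back [591. 241.] handle end top [284. 568.]
0.6 [ 98. -15.] [467. -15.] wall top back [586. 241.] handle end top [284. 586.]
0.65 [105.   0.] [460.   0.] wall top back [583. 241.] handle end top [284. 594.]
0.7 [112.  15.] [454.  15.] wall top back [581. 241.] handle end top [284. 601.]
0.75 [117.  29.] [448.  29.] wall top back [578. 241.] handle end top [284. 609.]
0.8 [122.  43.] [443.  43.] wall top back [576. 242.] handle end top [284. 615.]
```

Emit:
play_rows:
  increments:
    - [10, 0, 0, 0, 0]
    - [10, 0, 0, 0, 0]
    - [10, 0, 0, -15, 0]
    - [10, 0, 0, -40, 0]
    - [10, -10, 0, -60, 0]
    - [10, -40, 0, -70, 0]
    - [10, -80, 0, -75, 0]
    - [10, -120, 0, -75, 0]
    - [10, -160, 0, -75, 0]
    - [10, -190, 0, -75, 0]
  squeeze: 50

```text
time_s: 32.75
ee_pos: [0.4466, -0.1218, 0.4292]
tcp_rot: [[0.037, 0.999, 0.0], [0.999, -0.037, -0.001], [-0.001, 0.0, -1.0]]
ft_force: [0.9, -0.7, -3.3]
grip_width: 0.0234
```

```bash
python3 -c "
from h import *
shot('scene','s31.png');shot('wrist','w31.png');shot('top','t31.png')
i=cv2.imread('pics/t31.png')
go(.455,-.25,.3,95)
cv2.imwrite('pics/t31a.png',cv2.resize(i[170:350,30:290],None,fx=3,fy=3,interpolation=cv2.INTER_CUBIC))
i=cv2.imread('pics/s31.png')
cv2.imwrite('pics/s31a.png',cv2.resize(i[70:220,210:420],None,fx=3.7,fy=3.7,interpolation=cv2.INTER_CUBIC))"
```

```text
shift [-128.6   13.5  128.6] spin -7.3 | at [ 0.4467 -0.121   0.4287] yaw 87.7 t 32.9 w 23.2 q [-24.   6.   1.  85.   0.  68.] F [ 0.6  1.3 -3.1]
```

View pics/t31a.png

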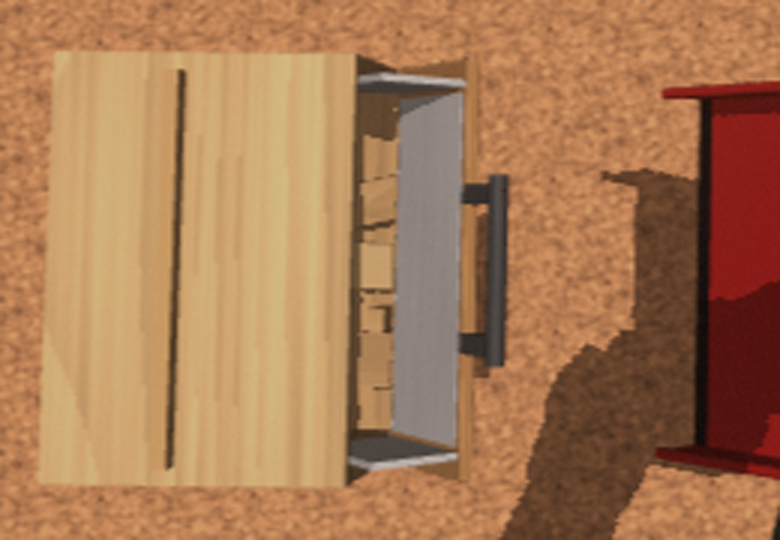

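View pics/s31a.png

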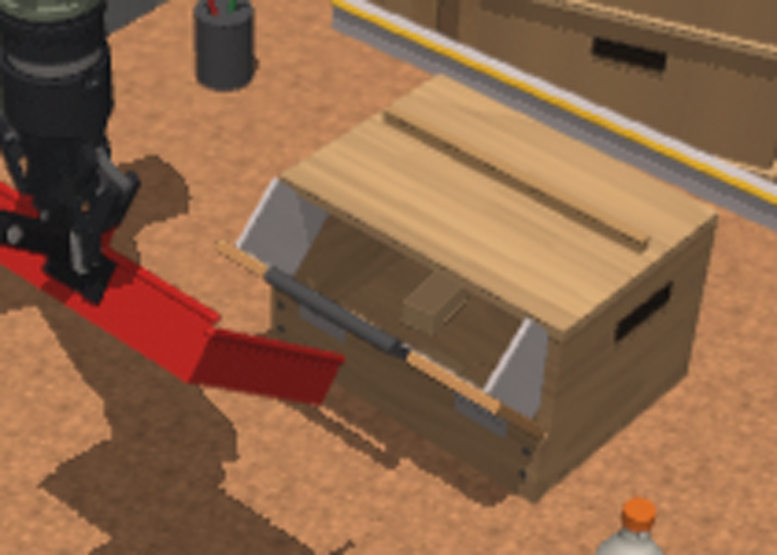

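View pics/w31.png

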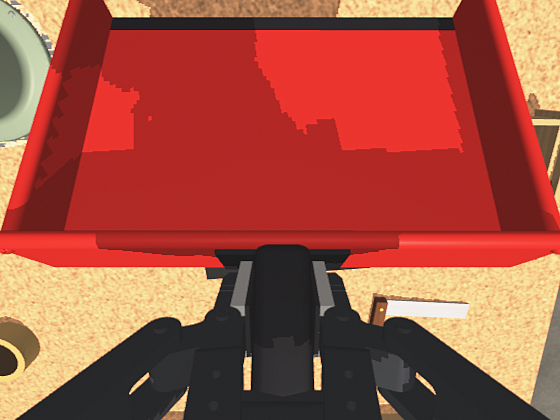

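```bash
python3 -c "
from h import *
go(.4468,-.289,.19,93)"
```

```text
shift [-167.9    7.   238.6] spin -5.3 | at [ 0.4467 -0.121   0.4287] yaw 87.7 t 32.9 w 23.2 q [-24.   6.   1.  85.   0.  68.] F [ 0.6  1.3 -3.1]
```

Emit:
play_rows:
  increments:
    - [10, -10, 0, 10, 0]
    - [10, -30, 1, 30, -1]
    - [10, -55, 2, 60, -2]
    - [10, -82, 3, 92, -3]
    - [10, -108, 4, 126, -4]
    - [10, -132, 5, 160, -5]
    - [10, -152, 6, 192, -5.3]
    - [10, -164, 7, 218, -5.3]
    - [10, -168, 7, 233, -5.3]
    - [10, -168, 7, 238, -5.3]

```text
time_s: 33.73
ee_pos: [0.4462, -0.2861, 0.1873]
tcp_rot: [[-0.057, 0.998, -0.004], [0.998, 0.057, 0.003], [0.004, -0.004, -1.0]]
ft_force: [-0.8, 0.3, -2.5]
grip_width: 0.0231
```

Emit:
play_rows:
  increments:
    - [10, 0, 0, 0, 0]
    - [10, 0, 0, 0, 0]

```text
time_s: 33.9
ee_pos: [0.4482, -0.2865, 0.1916]
tcp_rot: [[-0.058, 0.998, 0.0], [0.998, 0.058, 0.0], [-0.0, 0.0, -1.0]]
ft_force: [-0.2, -0.5, -2.5]
grip_width: 0.023
```

```bash
python3 -c "
from h import *
shot('scene','s32.png');shot('top','t32.png');shot('wrist','w32.png')
go(.4468,-.289,.156,93)"
```

```text
shift [-1.6 -2.2 36.7] spin 0.3 | at [ 0.4488 -0.2872  0.1927] yaw 93.3 t 34.05 w 23.0 q [-41.  18. -17.  54.   0.  46.] F [ 0.6  0.4 -2.4]
```

View pics/s32.png

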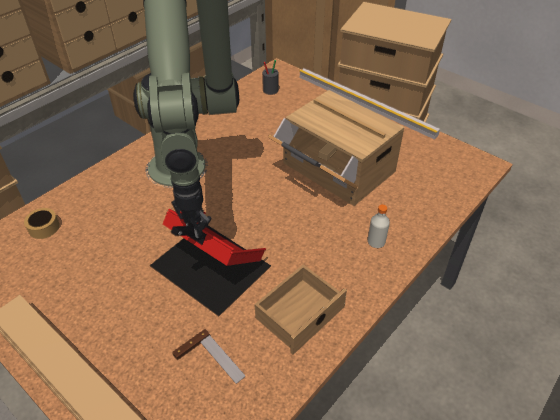

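View pics/t32.png

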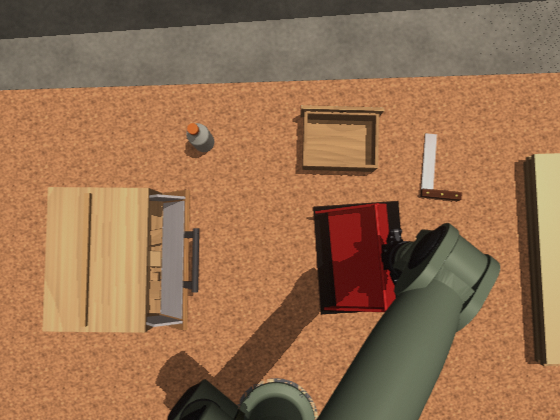

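Emit:
play_rows:
  increments:
    - [10, -1, -2, 10, 0]
    - [10, -1, -2, 22, 0]
    - [10, -1, -2, 32, 0]
    - [10, -1, -2, 36, 0]
    - [10, -1, -2, 36, 0]
  squeeze: 20

```text
time_s: 34.47
ee_pos: [0.4455, -0.2881, 0.1545]
tcp_rot: [[-0.056, 0.998, -0.001], [0.998, 0.056, 0.001], [0.001, -0.0, -1.0]]
ft_force: [-0.7, 0.5, -0.1]
grip_width: 0.0231
```

Emit:
play_rows:
  increments:
    - [10, -8, 0, 7, 0]
    - [10, -15.8, 0, 14.2, 0]
    - [10, -23, 0, 22, 0]
    - [10, -30, 0, 29.8, 0]

```text
time_s: 34.8
ee_pos: [0.448, -0.3201, 0.125]
tcp_rot: [[-0.056, 0.998, 0.001], [0.998, 0.056, -0.002], [-0.002, 0.001, -1.0]]
ft_force: [-0.3, -1.1, 2.8]
grip_width: 0.0233
```

```bash
python3 -c "
from h import *
c=shot('wrist','w33.png');shot('scene','s33.png')
i=cv2.imread('pics/s33.png')
cv2.imwrite('pics/s33a.png',cv2.resize(i[170:330,110:320],None,fx=3.7,fy=3.7,interpolation=cv2.INTER_CUBIC))
go(.4468,-.289,.156,93)"
```

```text
shift [ 31.4   0.9 -31.8] spin 0.1 | at [ 0.4476 -0.3205  0.1242] yaw 93.1 t 34.9 w 23.6 q [-43.  24. -20.  46.  -0.  44.] F [-0.1 -1.5  0.5]
```

View pics/s33a.png

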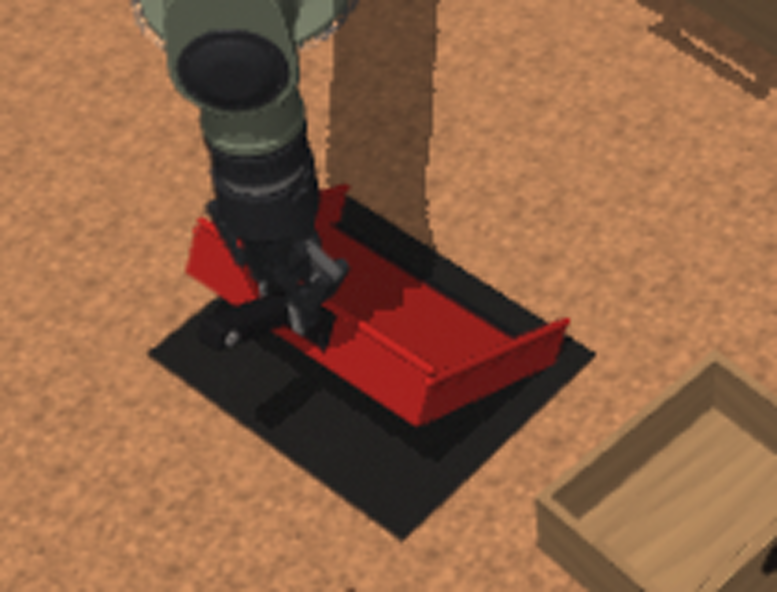

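View pics/w33.png

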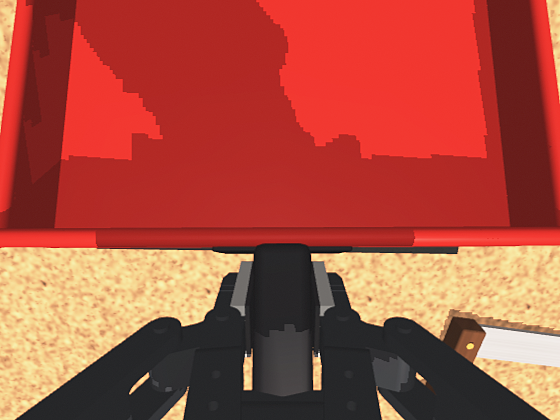

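Emit:
play_rows:
  increments:
    - [10, -6, 0, 8, 0]
    - [10, -12.6, 0, 17, 0]
    - [10, -18, 0, 26, 0]
    - [10, -23.5, 0, 35, 0]
    - [10, -28, 0, 44.5, 0]
    - [10, -32.5, 0, 54, 0]
    - [10, -36, 0, 64, 0]
    - [10, -39.6, 0, 74, 0]
    - [10, -42, 0, 83, 0]
    - [10, -44, 0, 90, 0]

```text
time_s: 35.73
ee_pos: [0.4497, -0.3618, 0.0337]
tcp_rot: [[-0.056, 0.998, -0.001], [0.998, 0.056, 0.002], [0.002, -0.001, -1.0]]
ft_force: [0.0, -1.6, 0.4]
grip_width: 0.023
```

```bash
python3 -c "
from h import *
c=shot('wrist','w34.png')
go(.4468,-.289,.03,93)"
```

```text
shift [72.8  1.3  3.4] spin 0.2 | at [ 0.4496 -0.3618  0.0332] yaw 93.2 t 35.78 w 23.1 q [-46.  33. -20.  37.   0.  41.] F [ 1.2 -0.9 -1.9]
```

View pics/w34.png

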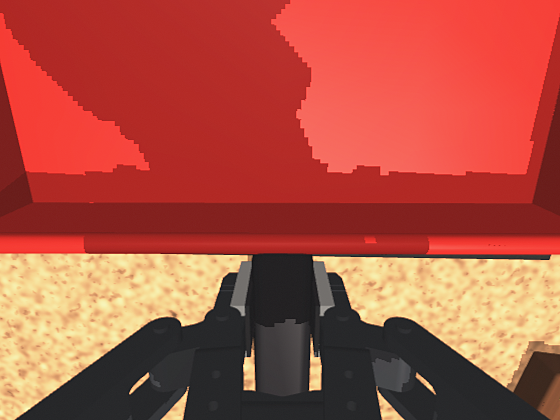

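Nearly flat. Lower 3 mm, release, lift.

Emit:
play_rows:
  increments:
    - [10, 0, 0, 2, 0]
    - [10, 0, 0, 3.5, 0]
    - [10, 0, 0, 3.5, 0]
    - [60, 0, 0, 3, 0]
    - [60, 0, 0, 3, 0]
    - [60, 0, 0, 3, 0]
    - [60, 0, 0, -30, 0]
    - [60, 0, 0, -70, 0]
    - [60, 0, 0, -110, 0]
    - [60, 20, 0, -150, -7]

```text
time_s: 36.62
ee_pos: [0.4492, -0.3458, 0.1842]
tcp_rot: [[-0.177, 0.984, 0.001], [0.984, 0.177, -0.002], [-0.002, 0.0, -1.0]]
ft_force: [0.6, -1.0, 0.4]
grip_width: 0.0604
```

```bash
python3 -c "
from h import *
shot('top','t35.png');shot('scene','s35.png')
i=cv2.imread('pics/t35.png')
cv2.imwrite('pics/t35a.png',cv2.resize(i[190:325,300:450],None,fx=4.4,fy=4.4,interpolation=cv2.INTER_CUBIC))
go(.45,-.1,.33,130)"
```

```text
shift [ 239.6   43.5 -142.7] spin -29.6 | at [ 0.4515 -0.3444  0.1887] yaw 100.4 t 36.72 w 60.0 q [-45.  22. -13.  55.   0.  35.] F [ 0.8 -0.2 -0.1]
```

View pics/t35a.png

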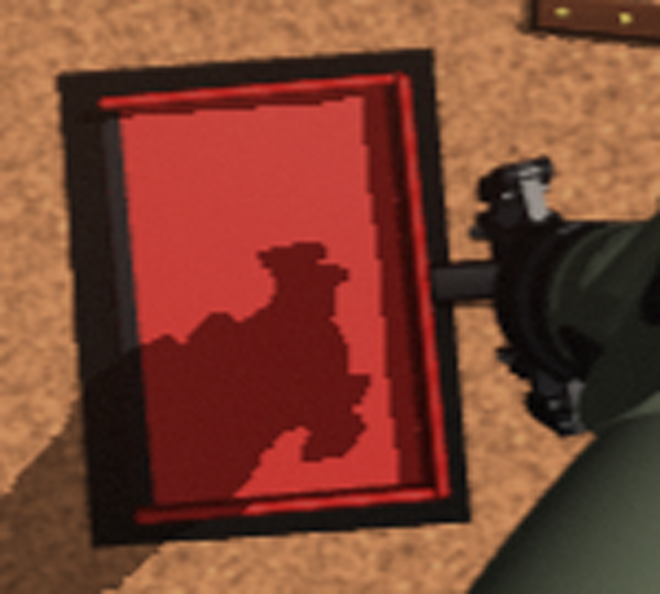

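View pics/s35.png

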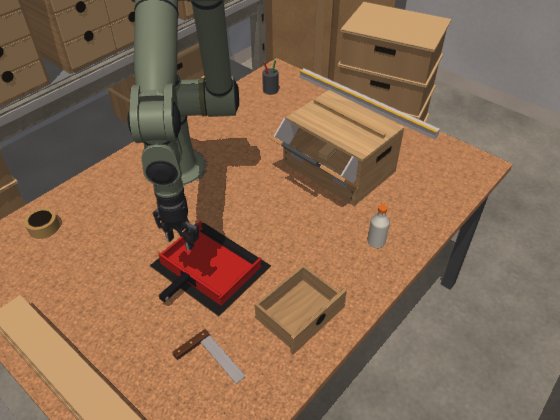

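Emit:
play_rows:
  increments:
    - [50, 60, 5, -60, -7]
    - [50, 240, 44, -143, -30]
    - [50, 240, 44, -143, -30]
    - [50, 240, 44, -143, -30]
    - [50, 240, 44, -143, -30]
    - [50, 240, 44, -143, -30]
    - [50, 240, 44, -143, -30]
    - [50, 240, 44, -143, -30]
    - [50, 240, 44, -143, -30]
    - [50, 240, 44, -143, -30]

```text
time_s: 37.55
ee_pos: [0.4494, -0.0996, 0.3246]
tcp_rot: [[-0.646, 0.763, -0.001], [0.763, 0.646, -0.0], [0.001, -0.001, -1.0]]
ft_force: [-0.5, 0.8, 0.0]
grip_width: 0.0503
```

```bash
python3 -c "
from h import *
go(.458,.171,.30,177.7)"
```

```text
shift [201.  181.4  24.6] spin -47.5 | at [ 0.4494 -0.0996  0.3246] yaw 130.2 t 37.55 w 50.3 q [-22.   6. -13.  71.  -0.  28.] F [-0.5  0.8  0. ]
```

Emit:
play_rows:
  increments:
    - [50, 201, 181, 24, -47.5]
    - [50, 201, 181, 24, -47.5]
    - [50, 201, 181, 24, -47.5]
    - [50, 201, 181, 24, -47.5]
    - [50, 201, 181, 24, -47.5]
    - [50, 201, 181, 24, -47.5]
    - [50, 201, 181, 24, -47.5]
    - [50, 201, 181, 24, -47.5]
    - [50, 201, 181, 24, -47.5]
    - [50, 201, 181, 24, -47.5]

```text
time_s: 38.38
ee_pos: [0.4581, 0.1694, 0.3005]
tcp_rot: [[-0.999, 0.042, -0.002], [0.042, 0.999, -0.001], [0.002, -0.001, -1.0]]
ft_force: [0.6, -0.4, 0.4]
grip_width: 0.0501
```

```bash
python3 -c "
from h import *
c=shot('wrist','w36.png')
go(.458,.171,.1855,177.7); print(topix(c,[.458,.169,.21]))"
```

```text
shift [1.000e-01 1.900e+00 1.153e+02] spin -0.2 | at [0.4582 0.1691 0.3008] yaw 177.5 t 38.43 w 49.9 q [ 12.  10. -12.  68.  -0.  14.] F [-0.9  0.5 -0.5]
[281.8276844  213.29310174]
```

View pics/w36.png

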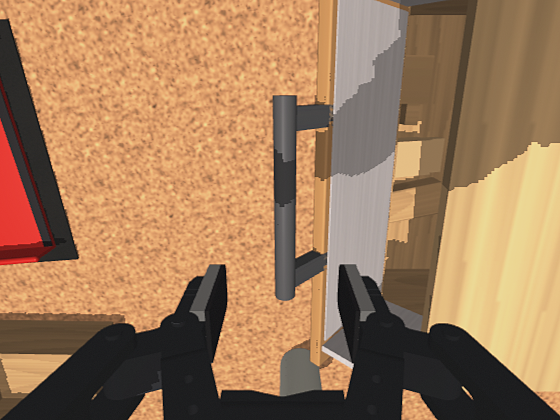

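Emit:
play_rows:
  increments:
    - [50, 0, 2, 40, 0]
    - [50, 0, 2, 80, 0]
    - [50, 0, 2, 108, 0]
    - [50, 0, 2, 114, 0]
    - [50, 0, 2, 114, 0]
    - [8, 0, 2, 114, 0]
    - [8, 0, 2, 114, 0]
    - [8, 0, 2, 114, 0]
    - [8, 0, 2, 114, 0]
    - [8, 0, 2, 114, 0]
  squeeze: 20

```text
time_s: 39.27
ee_pos: [0.4599, 0.1711, 0.1898]
tcp_rot: [[-0.999, 0.041, 0.004], [0.041, 0.999, -0.004], [-0.005, -0.004, -1.0]]
ft_force: [-0.6, -6.1, 4.1]
grip_width: 0.0151
```

Emit:
play_rows:
  increments:
    - [8, 0, 0, 0, 0]
    - [8, 0, 5, -4, 0]
    - [8, 0, 10.2, -8.6, 0]
    - [8, 0, 15.5, -12.5, 0]
    - [8, 0, 21, -16.4, 0]
    - [8, 0, 32.4, -23.3, 0]
    - [8, 0, 44.3, -29.2, 0]
    - [8, 0, 56.7, -34.1, 0]
    - [8, 0, 69.5, -37.9, 0]
    - [8, 0, 82.6, -40.7, 0]

```text
time_s: 40.1
ee_pos: [0.4631, 0.2547, 0.231]
tcp_rot: [[-0.999, 0.041, 0.005], [0.041, 0.999, -0.002], [-0.005, -0.002, -1.0]]
ft_force: [0.5, -4.4, -2.4]
grip_width: 0.0151
```

Emit:
play_rows:
  increments:
    - [8, 0, 10, -1, 0]
    - [8, 0, 18, -1, 0]
    - [8, 0, 22, -0.5, 0]
    - [8, 0, 25, 0, 0]
    - [8, 0, 26, 0, 0]
    - [8, 0, 26, 0, 0]

```text
time_s: 40.6
ee_pos: [0.464, 0.2801, 0.2317]
tcp_rot: [[-0.999, 0.04, 0.006], [0.04, 0.999, -0.003], [-0.006, -0.003, -1.0]]
ft_force: [-2.8, -9.1, 15.5]
grip_width: 0.0153
```

```bash
python3 -c "
from h import *
c=shot('wrist','w37.png')
go(.458,.171,.1855,177.7)"
```

```text
shift [   1.9 -109.2   46.4] spin -0.0 | at [0.4641 0.2801 0.2317] yaw 177.7 t 40.65 w 15.4 q [ 23.  18. -12.  60.  -0.  26.] F [-1.8 -8.5 15.2]
```

View pics/w37.png

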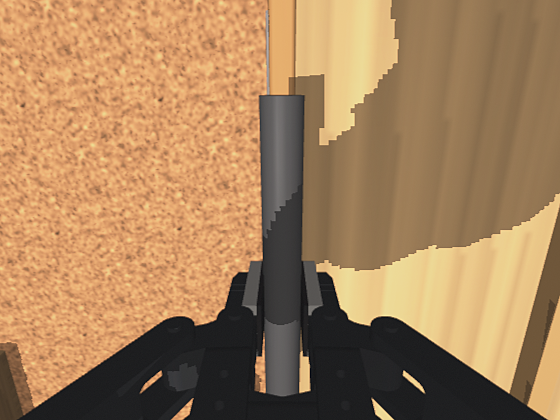

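Emit:
play_rows:
  increments:
    - [40, 0, 0, 0, 0]
    - [40, 0, 0, 0, 0]
    - [40, 0, 0, 0, 0]
    - [40, 0, 0, -30, 0]
    - [40, 0, 0, -70, 0]
    - [40, 0, -20, -100, 7]
    - [40, 0, -60, -110, 14]
    - [40, 0, -100, -120, 21]
    - [40, 0, -140, -120, 28]
    - [40, 0, -180, -120, 35]

```text
time_s: 41.48
ee_pos: [0.4553, 0.1005, 0.349]
tcp_rot: [[-0.793, 0.609, 0.002], [0.609, 0.793, 0.001], [-0.001, 0.002, -1.0]]
ft_force: [0.2, -0.0, -0.1]
grip_width: 0.0398
```

Emit:
play_rows:
  increments:
    - [40, -90, -90, 0, 0]
    - [40, -90, -90, 0, 0]
    - [40, -90, -90, 0, 0]
    - [40, -90, -90, 0, 0]
    - [40, -90, -90, 0, 0]
    - [40, -90, -90, 0, 0]

```text
time_s: 41.98
ee_pos: [0.4723, -0.0244, 0.348]
tcp_rot: [[-0.795, 0.606, -0.001], [0.606, 0.795, 0.001], [0.001, 0.001, -1.0]]
ft_force: [-0.8, -0.2, 0.3]
grip_width: 0.0398
```

```bash
python3 -c "
from h import *
shot('top','t38.png');c=shot('scene','s38.png')
i=cv2.imread('pics/t38.png');go(0,0,0,0)
cv2.imwrite('pics/t38a.png',cv2.resize(i[170:350,30:200],None,fx=3.3,fy=3.3,interpolation=cv2.INTER_CUBIC))
i=cv2.imread('pics/s38.png')
cv2.imwrite('pics/s38a.png',cv2.resize(i[70:220,210:420],None,fx=3.7,fy=3.7,interpolation=cv2.INTER_CUBIC))"
```

```text
shift [ 390.2 -266.8  348.3] spin 142.8 | at [ 0.4723 -0.0233  0.3482] yaw 142.8 t 42.08 w 39.6 q [-12.   7.  -9.  74.   0.  25.] F [ 0.1 -0.7 -0.3]
```

View pics/t38a.png

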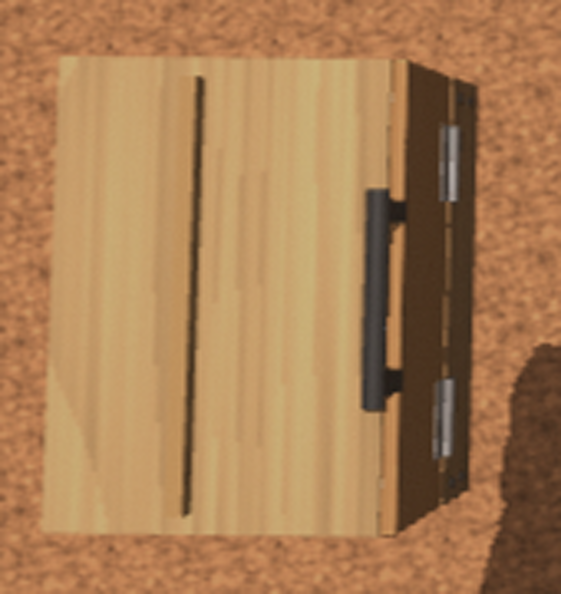

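View pics/s38.png

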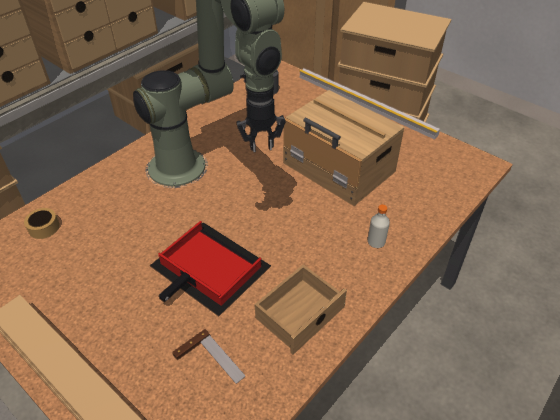

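View pics/t38.png

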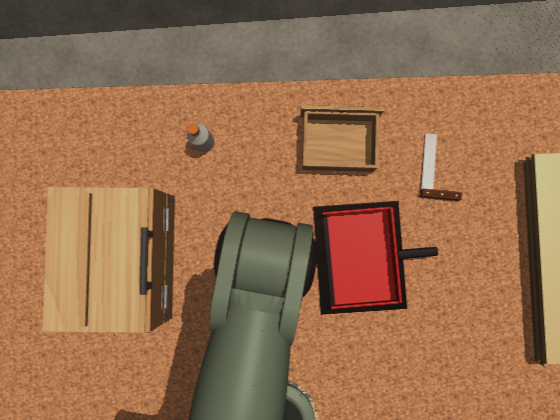

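```bash
python3 -c "
from h import *
c=camera('top')
L=[(323,213),(391.5,208),(401,302),(331,308)]
p=[toworld(c,*q,.045) for q in L];print(np.mean(p,0),'mat .4445 -.2461')
print(env.hand_in())"
```

```text
[ 0.44436949 -0.24494058  0.045     ] mat .4445 -.2461
the job is handed in; nothing more can be done
None
```

I handed the job in at about 42 s. All five offcuts (four off the bench plus the one already in the pan) are in the bin, the flap is shut, and the empty pan is back on its mat.

**What I did:**
- I gathered the four loose offcuts into the pan and pulled the flap open to its stop.
- I carried the pan level to the bin and loosened the grip. It then pivoted mouth-down on its handle and rested on the flap's rail. Lifting the handle poured everything down the chute.
- I set the pan back on the mat and pushed the flap shut.

**Last checks:**
- **Offcuts:** after the pour, the camera showed the pan and bench empty and several blocks inside the bin, roughly five by eye. I couldn't see inside again once the flap was shut. No piece had to be posted in by hand.
- **Tip angle:** about 0.70 rad, estimated from the wrist camera, against the 0.6 rad needed.
- **Pan:** it lies flat, with its middle about 1 mm from the mat's middle in the top view. The pan's height was not measured separately.
- **Flap:** it pressed against its stop with about 9 N, and the rail lies at or slightly past where it was at the start.
- **Drawer, glue bottle and try square:** they look unmoved in the pictures.

No check failed or disagreed. One thing went differently from plan: even the lowest grip setting (20 N) didn't let the pan pivot, so I opened the fingers a little at a time until it did.

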